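# Lay out the sharpening stones

## Task

The chisel is due for sharpening: take the stack of sharpening stones apart and lay each stone flat inside the wooden bench holder cut to its size, right down between the end cleats and side rails. Lower them gently, since they chip if dropped or banged into a holder, and leave the chisel and the box of screws where they lie.

Things in the scene. Friction and masses are not known exactly. Their poses are not given: they have to be found in the camera images.
- coarse_stone: Largest sharpening stone, a rectangular two-layer grey block (darker lower half), 150 x 62 x 28 mm; at the bottom of the stack. (The fixed mitre saw's head overhangs x > 0.65 m for y = 0.1 to 0.4 m, 0.2 to 0.5 m up; its front grip reaches x = 0.5 at y = 0.18, 70 mm high: carry in front.) Origin: centre of its underside; x along its length, y across its width, z up. Loose, 0.36 to 0.68 kg.
- diamond_plate: Diamond sharpening plate, a black block with a dotted steel face on top, 125 x 52 x 24 mm; second from below in the stack. Origin: centre of its underside; x along its length, y across its width, z up. Loose, 0.26 to 0.5 kg.
- fine_stone: Fine finishing stone, cream stone on a thin dark wooden base of the same outline, 100 x 42 x 22 mm; third from below in the stack. Origin: centre of its underside; x along its length, y across its width, z up. Loose, 0.13 to 0.25 kg.
- slip_stone: Small pale grey slip stone with rounded edges, 75 x 30 x 20 mm; on top of the stack. Origin: centre of its underside; x along its length, y across its width, z up. Loose, 0.07 to 0.13 kg.
- coarse_holder: Fixed wooden bench holder for the coarse_stone: board 190 x 94 mm, 10 mm thick, with a cleat across each end (12 mm wide) and a short side rail at each corner (16 mm long), all 9 mm above the board. Inside 166 x 76 mm; sides open for 134 mm between the rails. Origin: centre of its underside, on the worktop; x along its length, y across, z up.
- diamond_holder: Fixed wooden bench holder for the diamond_plate: board 165 x 84 mm, 10 mm thick, with a cleat across each end (12 mm wide) and a short side rail at each corner (16 mm long), all 9 mm above the board. Inside 141 x 66 mm; sides open for 109 mm between the rails. Origin: centre of its underside, on the worktop; x along its length, y across, z up.
- fine_holder: Fixed wooden bench holder for the fine_stone: board 140 x 74 mm, 10 mm thick, with a cleat across each end (12 mm wide) and a short side rail at each corner (16 mm long), all 9 mm above the board. Inside 116 x 56 mm; sides open for 84 mm between the rails. Origin: centre of its underside, on the worktop; x along its length, y across, z up.
- slip_holder: Fixed wooden bench holder for the slip_stone: board 115 x 62 mm, 10 mm thick, with a cleat across each end (12 mm wide) and a short side rail at each corner (16 mm long), all 9 mm above the board. Inside 91 x 44 mm; sides open for 59 mm between the rails. Origin: centre of its underside, on the worktop; x along its length, y across, z up.
- wood_chisel: Bystander: bevel-edge chisel with a yellow handle lying on the bench, 27 x 233 x 27 mm, waiting to be sharpened. Origin: centre of its underside; y along its length (handle at +y).
- screw_box: Bystander: small yellow-and-red cardboard box of screws, 62 x 92 x 49 mm. Origin: centre of its underside; y along its length.
Mind the look-alikes: they are no part of the job. Leave any pink look-alike of the slip_stone alone.

How it is judged:
At the end, for the whole second after the job is handed in: Each of the four stones lies at rest in its own holder: flat on the holder's floor (underside 7 to 13 mm above the worktop, tilt under 0.05 rad), its centre within 12 mm of the holder's centre and its length along the holder's within 0.25 rad (horizontal distance between coarse_stone and coarse_holder below 0.012 m and z of coarse_stone in the frame of coarse_holder between 0.007 and 0.013 m and angle between the x axis of coarse_stone and the x axis of coarse_holder, either way round below 0.25 rad and angle between each of coarse_stone, diamond_plate, fine_stone, slip_stone's own z axis and vertical below 0.05 rad and linear speed of each of coarse_stone, diamond_plate, fine_stone, slip_stone below 0.02 m/s and angular speed of each of coarse_stone, diamond_plate, fine_stone, slip_stone below 0.1 rad/s and horizontal distance between diamond_plate and diamond_holder below 0.012 m and z of diamond_plate in the frame of diamond_holder between 0.007 and 0.013 m and angle between the x axis of diamond_plate and the x axis of diamond_holder, either way round below 0.25 rad and horizontal distance between fine_stone and fine_holder below 0.012 m and z of fine_stone in the frame of fine_holder between 0.007 and 0.013 m and angle between the x axis of fine_stone and the x axis of fine_holder, either way round below 0.25 rad and horizontal distance between slip_stone and slip_holder below 0.012 m and z of slip_stone in the frame of slip_holder between 0.007 and 0.013 m and angle between the x axis of slip_stone and the x axis of slip_holder, either way round below 0.25 rad); the robot touches nothing.
It fails at once if a stone is dropped or banged into its holder: it moves faster than 0.6 m/s (a fall of about 20 mm) less than 60 mm above the worktop over its holder ((horizontal distance between coarse_stone and coarse_holder below 0.03 m and z of coarse_stone in the frame of coarse_holder below 0.06 m and linear speed of coarse_stone above 0.6 m/s) or (horizontal distance between diamond_plate and diamond_holder below 0.03 m and z of diamond_plate in the frame of diamond_holder below 0.06 m and linear speed of diamond_plate above 0.6 m/s) or (horizontal distance between fine_stone and fine_holder below 0.03 m and z of fine_stone in the frame of fine_holder below 0.06 m and linear speed of fine_stone above 0.6 m/s) or (horizontal distance between slip_stone and slip_holder below 0.03 m and z of slip_stone in the frame of slip_holder below 0.06 m and linear speed of slip_stone above 0.6 m/s)).
It fails at once if the chisel is moved by more than 30 mm (distance of wood_chisel from where it was at the start of the episode above 0.03 m).
It fails at once if the box of screws is moved by more than 30 mm (distance of screw_box from where it was at the start of the episode above 0.03 m).
It also fails if it takes over 147 s, if anything falls off the work surface, if the arm or the gripper's body presses on something with over 40 N, if the wrist force passes 120 N, or if a joint passes its speed limit or range.

## Robot

A 7-joint arm with a two-finger parallel gripper is mounted at the origin on a cart in front of the work surface, level with it; the furniture and walls round the work are solid. World frame = base frame: x ahead of the robot, y to its left, z up, the work surface at z = 0. Lengths are in m, angles in rad, forces in N, time in s.
With the tool pointing down it reaches from about 0.4 to 0.85 m from the base axis. Payload 10.4 kg.
Tool frame: the origin (TCP) lies at the very end of the fingers, on their centre line; the grasp point (between the pads) lies 19 mm behind it; z points along the fingers, y is the line along which they close (so a half turn about z gives the same grasp; the last joint's range is limited). The gripper opens to 85 mm and grips with 20 to 120 N. Pads are 22 mm wide; open, the fingers measure 114 mm over their backs; the gripper's body (76 mm by 85 mm) begins 54 mm behind the grasp point. The pads swing forward as they close: fully open they stand 13 mm farther back than shut.
Start: joints at [-1.334, 0.332, -0.065, 1.46, 0.022, 1.35, -0.088], TCP at [0.161, 0.604, 0.201] pointing down, gripper open.
Joint ranges: [-2.6, 2.6], [-0.5, 2.12], [-1.47, 1.34], [0.16, 2.42], [-1.27, 4.41], [0.06, 2.06], [-2.6, 2.6]. Speed limits (rad/s): [2.22, 2.22, 2.79, 2.79, 3.14, 3.14, 3.14].

## Interface

Orientations are given as a unit quaternion [x, y, z, w].
In Python, from workcell import manip, optics gives the robot as it stands.
- The arm moves only by the tool jog_arm, never from a script. Its arguments are lists of equal length, an entry for each row: "dr": the turn, a rotation vector about the tool's x, y, z normalised to -1 to 1, where 1 is 4 degrees, a list of three; "translation": the shift along the tool's x, y, z normalised to -1 to 1, where 1 is 0.025 m, a list of three; "jaw": the opening, from 0 (shut) to 1 (fully open). A call has 1 to 10 rows; each row shifts and turns the commanded pose from where the row before left it, along the tool's axes as they then stand; what a row does not reach is not made up. A row lasts 1/10 s, in which the tool goes at most 50 mm and 8.59 degrees, less where a joint would pass 70% of its speed; a pose out of reach is approached as far as the arm can. A call with a number of a shift or a turn outside -1 to 1 is refused whole. A call with a gripper value outside its range is refused whole. The fingers move at their own pace and stop on an object; "squeeze" is the grip in N (left out, the last holds). Time passes only in rows, so rows that do not move let the fingers close. It gives the time, the measured TCP pose, the force, the opening and the grip force at its end, in the units of the state.
- manip.get_obs(): the state, without advancing time (a new reading comes with each control period).
- optics.camera(name): name is "side" or "top"; returns a dict with "color" (400x640x3 uint8, red, green, blue), "mtx" (3x3 intrinsics, pixels), "R" (3x3) and "t" (3): a world point X has camera coordinates R X + t. Camera axes: x right, y down, z forward; pixel columns grow to the right and rows downward; lengths in m; the calibration is good to about 2 mm. A picture is of the moment at which its call begins. There is no depth.
- manip.hand_in(): hands the job in; it is judged then, once.
The state is a dict: "clock": time; "joint_pos": joint angles; "joint_velocities": joint speeds; "tau": joint torques, N m; "position": TCP position; "ee_rot": TCP orientation; "ft_force": force on the tool from outside, world axes, zero at the start; "torque": the same for the moment, N m; "grip_width": opening from 0.0 (shut) to 1.0 (fully open); "grasp_force": force on a finger pad.
Only numpy, scipy, OpenCV 4.12 (cv2) and the standard library are available. Lean on these libraries where they do the work, as an engineer would, in place of code of your own. Each camera call takes 0.05 s, during which the arm holds its last target. There are 200 camera calls.

## Working session

There is one attempt and no reset: what is moved stays moved. The work goes in short steps, Python scripts to look and compute and a tool call to move; the robot and the scene stay as the last step left them, time stands still between calls to the robot, and variables do not carry over. Pictures are saved under pics/ and viewed, at most 14 in all, crops included, and the job is handed in when it is done.

Besides the shell and the picture viewer there is one more tool, called after "Call:" by a JSON object that holds its "api" and its "payload", one argument or row to a line. jog_arm: Moves the arm, as the interface text tells. Scaled input: -1 to 1 covers 0.025 m each way for a shift and 4 degrees each way for a turn. Its arguments: {"type":"object","properties":{"dr":{"type":"array","items":{"type":"array","items":{"type":"number"}}},"translation":{"type":"array","items":{"type":"array","items":{"type":"number"}}},"jaw":{"type":"array","items":{"type":"number"}},"squeeze":{"type":"number"}},"required":["dr","translation","jaw"]}

```bash
mkdir -p pics
cat > h.py <<'E'
import numpy as np, cv2
from workcell import manip, optics
def snap(n,f):
    c=optics.camera(n); cv2.imwrite('pics/'+f,c['color'][:,:,::-1]); np.savez('pics/'+f+'.npz',**c); return c
def ray(c,uv,z):
    K,R,t=[np.array(c[k],float) for k in('mtx','R','t')]
    d=R.T@np.linalg.solve(K,[uv[0],uv[1],1.]); o=-R.T@t
    return o+d*(z-o[2])/d[2]
def proj(c,X):
    p=c['mtx']@(c['R']@np.array(X,float)+c['t']); return p[:2]/p[2]
E
python3 - <<'E'
from h import *
for n in('top','side'):
    c=snap(n,n+'0.png'); print(n,c['mtx'],-c['R'].T@c['t'],c['R'])
print(manip.get_obs())
E
```

```text
top [[419.1369281    0.         316.22488787]
 [  0.         419.1369281  193.39189308]
 [  0.           0.           1.        ]] [0.28703899 0.02794399 1.57058613] [[-0.02750065 -0.99961825  0.00265765]
 [-0.98783226  0.02676909 -0.15320194]
 [ 0.15307232 -0.00683847 -0.98819133]]
side [[506.00109925   0.         313.46655915]
 [  0.         506.00109925 198.84377651]
 [  0.           0.           1.        ]] [0.25880908 1.59912539 0.85694729] [[-0.98878206 -0.14936052  0.00121444]
 [-0.06767082  0.44070982 -0.89509526]
 [ 0.13315668 -0.88513631 -0.44587331]]
{'clock': 0.1, 'joint_pos': array([-1.33353641,  0.33281192, -0.06472707,  1.46082451,  0.02159621,
        1.34991248, -0.08854529]), 'joint_velocities': array([-0.00112301,  0.00028444, -0.00113589, -0.00141926, -0.00014941,
        0.00154858,  0.00111215]), 'tau': array([ 1.93139720e-03, -6.26746416e+01,  4.94485872e-02, -3.92427957e+01,
        1.64197432e-02,  6.89645967e-03, -6.01784222e-05]), 'position': array([0.16048384, 0.60366687, 0.20010923]), 'ee_rot': array([ 1.29565666e-01,  9.91570643e-01, -6.27593125e-04, -5.99246014e-05]), 'ft_force': array([-0.15690885,  0.25051083,  0.10351554]), 'torque': array([0.04622446, 0.03666686, 0.04288899]), 'grasp_force': 0.0, 'grip_width': 1.0015678720093961}
```

View pics/top0.png

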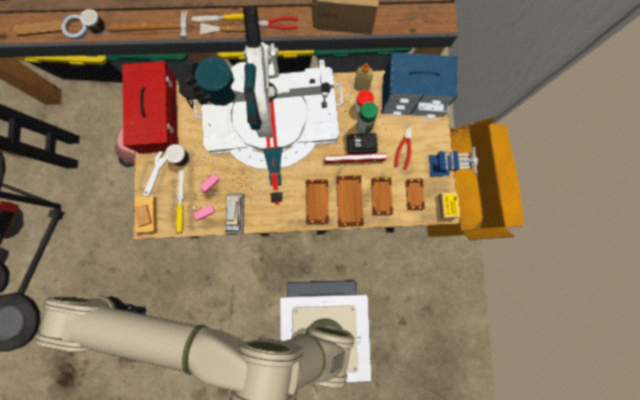

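View pics/side0.png

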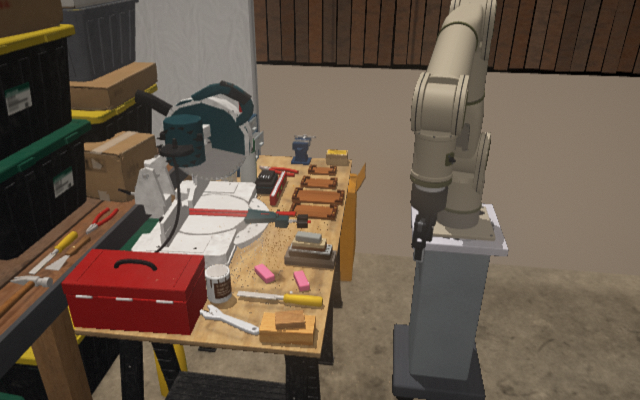

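The top view shows the stack at (234,212), two pink look-alikes at (209,183) and (204,212), and four holders at about (317,201), (349,201), (382,196) and (415,194). The saw grip is at (277,198). I'll measure these with masks and confirm on a crop.

Run:
```python
from h import *
c=dict(np.load('pics/top0.png.npz')); s=dict(np.load('pics/side0.png.npz'))
im=c['color'].astype(int); r,g,b=im[...,0],im[...,1],im[...,2]
hsv=cv2.cvtColor(c['color'],cv2.COLOR_RGB2HSV)
roi=np.zeros((400,640),bool); roi[165:235,300:435]=1
print('px bench',hsv[212,270],'holder',hsv[200,317],hsv[200,349])
m=((hsv[...,1]>130)&(hsv[...,2]<175)&(hsv[...,0]<18)&roi).astype(np.uint8)
m=cv2.morphologyEx(m,cv2.MORPH_CLOSE,np.ones((5,5)))
for k in cv2.findContours(m,0,1)[0]:
    if cv2.contourArea(k)<150: continue
    k2=np.array([ray(c,p[0]+0.0,0.015)[:2] for p in k],np.float32)
    print(cv2.minAreaRect(k[:,0]),'W',cv2.minAreaRect(k2*1000))
roi[:]=0; roi[185:240,220:248]=1
m=((hsv[...,1]<70)&roi).astype(np.uint8)
for k in cv2.findContours(m,0,1)[0]:
    if cv2.contourArea(k)<50: continue
    for z in(0,.028,.052,.074,.094):
        k2=np.array([ray(c,p[0]+0.0,z)[:2] for p in k],np.float32)
        print(z,cv2.minAreaRect(k2*1000))
a=cv2.resize(c['color'][170:240,195:255],None,fx=8,fy=8,interpolation=cv2.INTER_CUBIC)
d=cv2.resize(s['color'][220:275,275:345],None,fx=8,fy=8,interpolation=cv2.INTER_CUBIC)
h=max(len(a),len(d)); 
out=np.zeros((560,800,3),np.uint8); a=cv2.resize(a,(400,467));d=cv2.resize(d,(400,314))
out[:467,:400]=a; out[:314,400:]=d
cv2.imwrite('pics/crop1.png',out[:,:,::-1])
b=cv2.resize(c['color'][165:235,295:435],None,fx=5.5,fy=5.5,interpolation=cv2.INTER_CUBIC)
cv2.imwrite('pics/crop2.png',b[:,:,::-1])
```

```text
px bench [ 18 129 213] holder [ 14 188 178] [ 13 183 177]
((316.5, 201.5), (45.0, 23.0), 90.0) W ((497.97113037109375, 16.946918487548828), (86.78071594238281, 170.02908325195312), 88.43647003173828)
((414.6086120605469, 194.2805633544922), (32.01134490966797, 18.12232208251953), 87.27368927001953) W ((515.8766479492188, -352.0945739746094), (68.48775482177734, 121.64060974121094), 88.87106323242188)
((381.2382507324219, 195.17005920410156), (38.332698822021484, 20.665393829345703), 87.95458984375) W ((515.6530151367188, -226.7250213623047), (77.59434509277344, 144.5691375732422), 88.86969757080078)
((349.0213928222656, 200.84242248535156), (52.95916748046875, 27.009798049926758), 86.42366790771484) W ((496.7016296386719, -105.30926513671875), (200.1695556640625, 100.40886688232422), 1.0014359951019287)
0 ((458.938232421875, 330.1429748535156), (63.62894058227539, 156.20614624023438), 89.97749328613281)
0.028 ((455.873779296875, 324.7554626464844), (62.49455642700195, 153.42132568359375), 89.97744750976562)
0.052 ((453.2469787597656, 320.1376037597656), (61.522239685058594, 151.03439331054688), 89.97748565673828)
0.074 ((450.8390808105469, 315.90447998046875), (60.6309928894043, 148.8462371826172), 89.97740936279297)
0.094 ((448.6500244140625, 312.0561828613281), (59.82075119018555, 146.8570556640625), 89.97734832763672)
```

View pics/crop1.png

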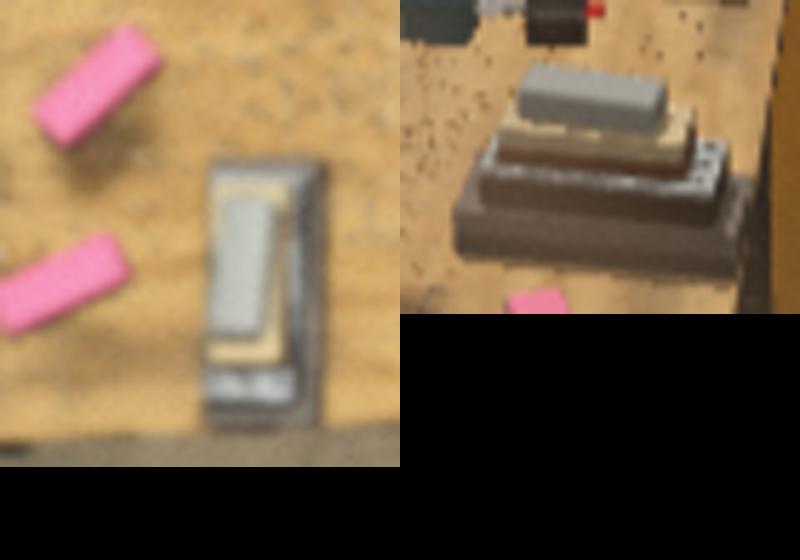

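View pics/crop2.png

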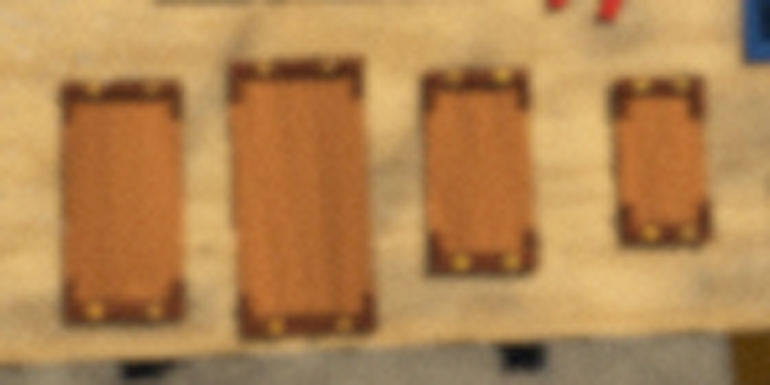

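crop1 (top view left, side view right) shows three candidates for the slip stone:
- Pink block at (209,183)
- Pink block at (204,212)
- Pale grey block on top of the stack at (231,210)

The grey one fits the description, being grey and on top of the cream stone; the two pink ones stay where they are. crop2 shows the holders from left to right: diamond, coarse, fine, slip.

Run:
```python
from h import *
c=dict(np.load('pics/top0.png.npz')); s=dict(np.load('pics/side0.png.npz'))
# holders: upsampled mask, moments in world
F=8
for name,cam,(v0,v1,u0,u1) in(('top',c,(165,235,300,435)),('side',s,(155,222,280,350))):
  up=cv2.resize(cam['color'][v0:v1,u0:u1],None,fx=F,fy=F,interpolation=cv2.INTER_CUBIC)
  h=cv2.cvtColor(cv2.GaussianBlur(up,(0,0),3),cv2.COLOR_RGB2HSV)
  m=((h[...,1]>145)&(h[...,2]<195)&(h[...,0]<17)).astype(np.uint8)
  m=cv2.morphologyEx(m,cv2.MORPH_CLOSE,np.ones((25,25)))
  for k in cv2.findContours(m,0,2)[0]:
    if cv2.contourArea(k)<8000: continue
    w=np.array([ray(cam,((p[0]+.5)/F-.5)+[u0,v0],.012)[:2] for p in k])*1000
    M=cv2.moments(w.astype(np.float32).reshape(-1,1,2)); cx,cy=M['m10']/M['m00'],M['m01']/M['m00']
    th=.5*np.arctan2(2*M['mu11'],M['mu20']-M['mu02'])
    d=w-[cx,cy]; e=np.array([np.cos(th),np.sin(th)]); n=np.array([-e[1],e[0]])
    print(name,'holder %.1f %.1f yaw %.2fdeg'%(cx,cy,np.degrees(th)),'ext',np.ptp(d@e).round(),np.ptp(d@n).round())
def T(x,y,z): return ray(c,((x+.5)/6.667-.5+195,(y+.5)/6.667-.5+170),z)*1000
def S(x,y,z): return ray(s,((x-400+.5)/5.714-.5+275,(y+.5)/5.714-.5+220),z)*1000
P=lambda n,ps:print(n,[tuple(p[:2].round(1)) for p in ps], np.mean(ps,0)[:2].round(1))
P('slip T',[T(*p,94) for p in()] or [T(x,y,.094) for x,y in((224,196),(276,203),(264,338),(209,331))])
P('fine T',[T(x,y,.074) for x,y in((213,183),(291,190),(280,363),(205,358))])
P('diam T right',[T(x,y,.052) for x,y in((213,170),(308,180),(297,405),(203,398))])
P('coarse T',[T(x,y,.028) for x,y in((210,158),(326,160),(322,430),(203,428))])
P('slip S',[S(x,y,.094) for x,y in((533,66),(666,82),(656,114),(520,97))])
P('fine S front',[S(x,y,.074) for x,y in((500,128),(692,152))])
P('diam S front',[S(x,y,.052) for x,y in((481,172),(718,200))])
P('coarse S front',[S(x,y,.028) for x,y in((456,205),(741,240))])
P('coarse S bot',[S(x,y,.0) for x,y in((456,248),(741,277))])
```

```text
top holder 500.1 15.8 yaw -1.19deg ext 168.0 87.0
top holder 517.0 -353.6 yaw -0.75deg ext 118.0 65.0
top holder 513.8 -228.4 yaw 0.12deg ext 142.0 77.0
top holder 499.6 -106.5 yaw -0.11deg ext 196.0 97.0
side holder 499.8 -46.9 yaw 82.01deg ext 275.0 206.0
side holder 381.6 -38.8 yaw -86.90deg ext 325.0 25.0
side holder 514.2 -225.9 yaw -1.81deg ext 141.0 99.0
side holder 655.1 -287.1 yaw -88.59deg ext 247.0 83.0
side holder 519.1 -352.0 yaw 1.61deg ext 113.0 83.0
slip T [(np.float64(504.2), np.float64(331.2)), (np.float64(499.6), np.float64(303.5)), (np.float64(427.7), np.float64(309.7)), (np.float64(432.2), np.float64(338.8))] [465.9 320.8]
fine T [(np.float64(514.4), np.float64(341.3)), (np.float64(509.4), np.float64(299.2)), (np.float64(415.9), np.float64(305.0)), (np.float64(419.7), np.float64(345.1))] [464.9 322.6]
diam T right [(np.float64(524.9), np.float64(346.0)), (np.float64(518.0), np.float64(293.8)), (np.float64(394.8), np.float64(299.8)), (np.float64(400.0), np.float64(350.7))] [459.4 322.6]
coarse T [(np.float64(535.5), np.float64(352.7)), (np.float64(532.6), np.float64(288.0)), (np.float64(382.4), np.float64(290.3)), (np.float64(385.2), np.float64(355.7))] [458.9 321.7]
slip S [(np.float64(500.5), np.float64(306.3)), (np.float64(429.2), np.float64(312.1)), (np.float64(429.9), np.float64(344.7)), (np.float64(501.5), np.float64(338.6))] [465.3 325.4]
fine S front [(np.float64(512.4), np.float64(337.9)), (np.float64(411.0), np.float64(346.2))] [461.7 342.1]
diam S front [(np.float64(521.1), np.float64(347.0)), (np.float64(396.2), np.float64(354.9))] [458.7 351. ]
coarse S front [(np.float64(535.7), np.float64(343.4)), (np.float64(384.0), np.float64(353.6))] [459.9 348.5]
coarse S bot [(np.float64(536.7), np.float64(341.9)), (np.float64(384.4), np.float64(346.0))] [460.5 344. ]
```

```bash
cat >> h.py <<'E'
from scipy.spatial.transform import Rotation as Ro
def go(x,y,z,yaw=None,o=None):
    "tool-axis units needed: turn (deg/4), then shift/0.025 in the axes after the turn"
    o=o or manip.get_obs(); R=Ro.from_quat(o['ee_rot']); p=np.array(o['position'])
    a=np.radians(yaw or 0); G=Ro.from_matrix(np.array([[-np.cos(a),-np.sin(a),0],[-np.sin(a),np.cos(a),0],[0,0,-1]]).T.copy().T) 
    if yaw is not None: print('turn',(np.degrees((R.inv()*G).as_rotvec())/4).round(3))
    else: G=R
    print('pos',p.round(4),'shift',(G.inv().apply(np.array([x,y,z])-p)/.025).round(3),'clock',round(o['clock'],1))
E
python3 -c "
from h import *
go(.4655,.322,.16,-5)"
```

```text
turn [-1.800e-02 -1.000e-03 -2.472e+00]
pos [0.1605 0.6037 0.2001] shift [-13.136 -10.16    1.604] clock 0.1
```

Call:
{"api": "jog_arm", "payload": {
  "dr": [
    [0,0,-0.824],
    [0,0,-0.824],
    [0,0,-0.824],
    [0,0,0],
    [0,0,0],
    [0,0,0],
    [0,0,0],
    [0,0,0],
    [0,0,0],
    [0,0,0]
  ],
  "translation": [
    [0,0,0],
    [0,0,0],
    [0,0,0],
    [-0.8,-0.6,0],
    [-1,-0.77,0],
    [-1,-0.77,0],
    [-1,-0.77,0],
    [-1,-0.77,0],
    [-1,-0.77,0],
    [-1,-0.77,0]
  ],
  "jaw": [1,1,1,1,1,1,1,1,1,1],
  "squeeze": 40
}}

```text
clock: 1.1
position: [0.3193, 0.458, 0.2005]
ee_rot: [0.044, 0.999, -0.0, -0.0]
ft_force: [-1.3, 0.4, 0.1]
grip_width: 1.001
grasp_force: 0.0
```

```bash
python3 -c "
from h import *
go(.4655,.322,.14,-5)"
```

```text
turn [-0.007 -0.004  0.   ]
pos [0.3193 0.458  0.2005] shift [-6.302 -4.911  2.42 ] clock 1.1
```

Call:
{"api": "jog_arm", "payload": {
  "dr": [
    [0,0,0],
    [0,0,0],
    [0,0,0],
    [0,0,0],
    [0,0,0],
    [0,0,0],
    [0,0,0],
    [0,0,0],
    [0,0,0],
    [0,0,0]
  ],
  "translation": [
    [-0.9,-0.7,0],
    [-0.9,-0.7,0],
    [-0.9,-0.7,0],
    [-0.9,-0.7,0],
    [-0.9,-0.7,0],
    [-0.9,-0.7,0],
    [-0.9,-0.7,0.6],
    [0,0,0.9],
    [0,0,0.9],
    [0,0,0]
  ],
  "jaw": [1,1,1,1,1,1,1,1,1,1]
}}

```text
clock: 2.1
position: [0.4631, 0.322, 0.1376]
ee_rot: [0.044, 0.999, -0.002, -0.002]
ft_force: [-1.1, 0.5, -0.6]
grip_width: 1.002
grasp_force: 0.0
```

Run:
```python
from h import *
go(.4655,.322,.079,-5)
c=snap('top','t1.png'); s=snap('side','s1.png')
out=np.zeros((560,800,3),np.uint8)
out[:,:400]=cv2.resize(c['color'][160:244,204:264],(400,560),interpolation=2)
out[:,400:]=cv2.resize(s['color'][170:282,270:350],(400,560),interpolation=2)
cv2.imwrite('pics/crop3.png',out[:,:,::-1])
```

```text
turn [-0.058 -0.057 -0.003]
pos [0.4631 0.322  0.1376] shift [-0.094  0.006  2.344] clock 2.1
```

View pics/crop3.png

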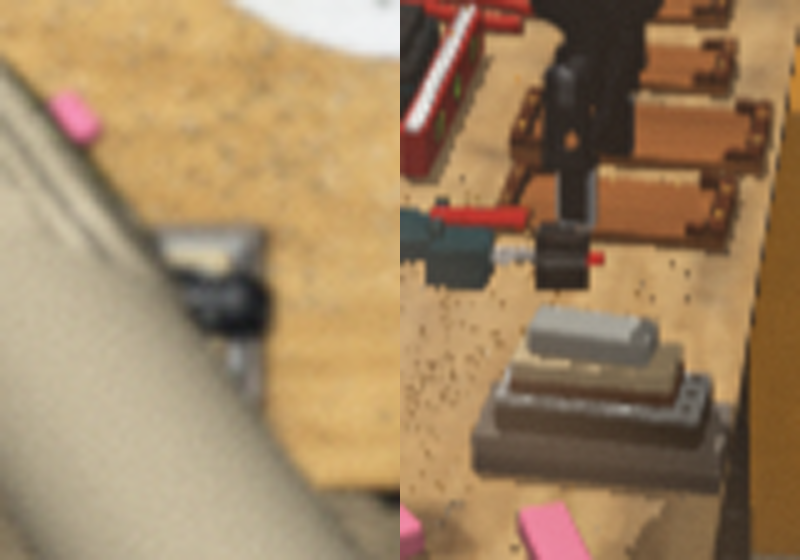

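The side crop shows the gripper directly above the stack, with the fingertips at about (577,220) and the slip stone at (590,335). I'll descend.

Call:
{"api": "jog_arm", "payload": {
  "dr": [
    [-0.05,-0.05,0],
    [0,0,0],
    [0,0,0],
    [0,0,0],
    [0,0,0],
    [0,0,0],
    [0,0,0],
    [0,0,0],
    [0,0,0],
    [0,0,0]
  ],
  "translation": [
    [-0.09,0,0.6],
    [0,0,0.7],
    [0,0,0.6],
    [0,0,0.4],
    [0,0,0],
    [0,0,0],
    [0,0,0],
    [0,0,0],
    [0,0,0],
    [0,0,0]
  ],
  "jaw": [1,1,1,1,1,0.6,0.5,0.4,0.25,0.25],
  "squeeze": 30
}}

```text
clock: 3.2
position: [0.4672, 0.3235, 0.0835]
ee_rot: [0.044, 0.999, 0.002, 0.002]
ft_force: [-0.0, 0.1, 0.3]
grip_width: 0.248
grasp_force: 0.0
```

Call:
{"api": "jog_arm", "payload": {
  "dr": [
    [0,0,0],
    [0,0,0],
    [0,0,0],
    [0,0,0],
    [0,0,0]
  ],
  "translation": [
    [0,0,0],
    [0,0,0],
    [0,0,0],
    [0,0,0],
    [0,0,0]
  ],
  "jaw": [0.2,0.1,0.1,0.1,0.1]
}}

```text
clock: 3.7
position: [0.4671, 0.3235, 0.0833]
ee_rot: [0.044, 0.999, 0.002, 0.002]
ft_force: [0.1, 0.1, 0.0]
grip_width: 0.103
grasp_force: 0.0
```

Run:
```python
from h import *
go(.4655,.322,.079,-5)
s=snap('side','s2.png')
cv2.imwrite('pics/crop4.png',cv2.resize(s['color'][170:282,270:350],(500,700)[:2] and (428,600),interpolation=2)[:,:,::-1])
print(proj(s,[.4655,.322,.094]),proj(s,[.467,.3235,.0833]))
```

```text
turn [0.051 0.05  0.002]
pos [0.4671 0.3235 0.0833] shift [ 0.06  -0.064  0.172] clock 3.7
[308.55333156 234.67346575] [307.98564987 238.00209748]
```

View pics/crop4.png

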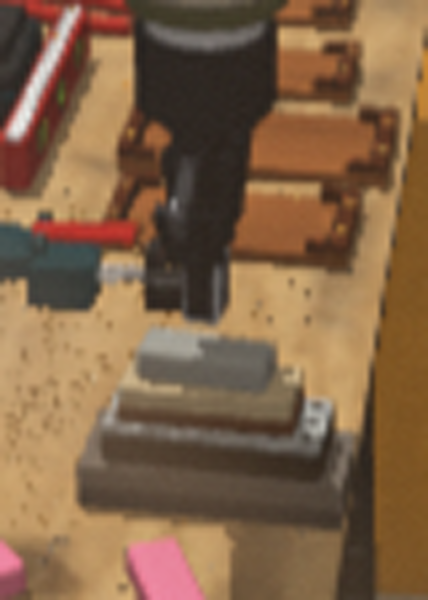

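Run:
```python
from h import *
s0=dict(np.load('pics/side0.png.npz'));c0=dict(np.load('pics/top0.png.npz'))
print('init proj side',proj(s0,[.1605,.6037,.2001]),'top',proj(c0,[.1605,.6037,.2001]))
s=dict(np.load('pics/s2.png.npz'))
for z in(.083,.094,.104,.112): print(z,ray(s,(307.9,229.4),z).round(3))
c=snap('top','t2.png')
print('top proj tcp',proj(c,[.467,.3235,.0833]),proj(c,[.467,.3235,.17]))
out=np.zeros((560,800,3),np.uint8)
out[:,:400]=cv2.resize(c['color'][160:244,204:264],(400,560),interpolation=2)
out[:,400:]=cv2.resize(s0['color'][184:268,390:450],(400,560),interpolation=2)
cv2.imwrite('pics/crop5.png',out[:,:,::-1])
```

```text
init proj side [420.29503486 266.79768716] top [134.93462904 303.72600928]
0.083 [0.475 0.273 0.083]
0.094 [0.472 0.291 0.094]
0.104 [0.47  0.309 0.104]
0.112 [0.467 0.322 0.112]
top proj tcp [230.91322405 209.6487818 ] [225.79635427 206.68731506]
```

View pics/crop5.png

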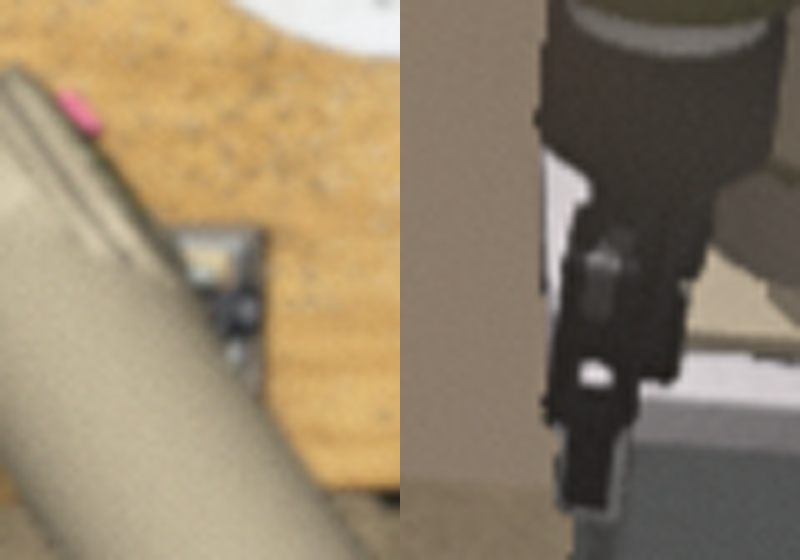

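The pictures suggest the fingertips sit about 30 mm above the reported TCP, or else are shifted in y. I'll open the jaws, go down a little and watch the force.

Call:
{"api": "jog_arm", "payload": {
  "dr": [
    [0,0,0],
    [0,0,0],
    [0,0,0],
    [0,0,0],
    [0,0,0],
    [0,0,0],
    [0.05,0.05,0],
    [0,0,0],
    [0,0,0],
    [0,0,0]
  ],
  "translation": [
    [0,0,0],
    [0,0,0],
    [0,0,0],
    [0,0,0],
    [0,0,0],
    [0,0,0],
    [0,0,0.15],
    [0,0,0.15],
    [0,0,0.15],
    [0,0,0]
  ],
  "jaw": [1,1,1,1,1,1,1,1,1,1]
}}

```text
clock: 4.8
position: [0.4667, 0.3231, 0.0712]
ee_rot: [0.044, 0.999, -0.0, -0.0]
ft_force: [0.7, 0.0, -0.6]
grip_width: 1.001
grasp_force: 0.0
```

Run:
```python
from h import *
o=manip.get_obs(); print(o['ft_force'],o['grip_width']); go(.4655,.322,.062,-5)
s=snap('side','s3.png');c=snap('top','t3.png')
d=[dict(np.load('pics/%s.png.npz'%k)) for k in('side0','top0')]
out=np.zeros((560,800,3),np.uint8)
out[:,:400]=cv2.resize(c['color'][160:244,204:264],(400,560),interpolation=2)
out[:,400:]=cv2.resize(s['color'][184:268,280:340],(400,560),interpolation=2)
cv2.imwrite('pics/crop6.png',out[:,:,::-1])
```

```text
[ 0.6814736   0.00261592 -0.63902986] 1.0008225659469043
turn [-0.012 -0.014  0.001]
pos [0.4667 0.3231 0.0712] shift [ 0.046 -0.05   0.368] clock 4.8
```

View pics/crop6.png

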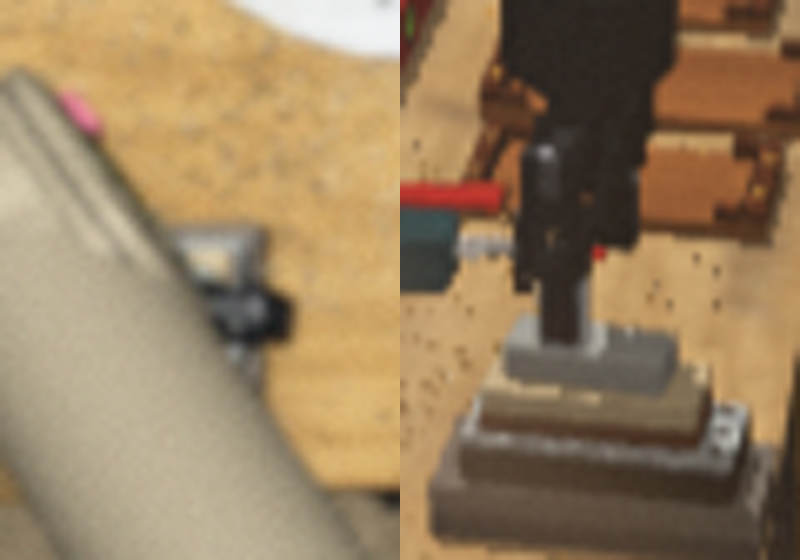

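The side crop shows the near fingertip at (565,343), level with or above the slip stone's top, and the top view puts the right finger where a gripper centred on the stack would be. So y is right, and the true tips are about 30 mm above the reported z. I'll go further down and close.

Call:
{"api": "jog_arm", "payload": {
  "dr": [
    [0,0,0],
    [0,0,0],
    [0,0,0],
    [0,0,0],
    [0,0,0],
    [0,0,0],
    [0,0,0],
    [0,0,0],
    [0,0,0],
    [0,0,0]
  ],
  "translation": [
    [0.05,-0.05,0.2],
    [0,0,0.2],
    [0,0,0.2],
    [0,0,0.2],
    [0,0,0.1],
    [0,0,0],
    [0,0,0],
    [0,0,0],
    [0,0,0],
    [0,0,0]
  ],
  "jaw": [1,1,1,1,1,1,0.7,0.6,0.5,0.42]
}}

```text
clock: 5.9
position: [0.4659, 0.3224, 0.0497]
ee_rot: [0.044, 0.999, 0.0, 0.0]
ft_force: [-0.1, -0.2, -0.1]
grip_width: 0.421
grasp_force: 0.0
```

Call:
{"api": "jog_arm", "payload": {
  "dr": [
    [0,0,0],
    [0,0,0],
    [0,0,0],
    [0,0,0]
  ],
  "translation": [
    [0,0,0],
    [0,0,0],
    [0,0,0],
    [0,0,0]
  ],
  "jaw": [0.36,0.3,0.25,0.25]
}}

```text
clock: 6.3
position: [0.466, 0.3223, 0.0498]
ee_rot: [0.044, 0.999, 0.0, 0.0]
ft_force: [-0.2, -1.2, 3.3]
grip_width: 0.344
grasp_force: 30.7
```

Call:
{"api": "jog_arm", "payload": {
  "dr": [
    [0,0,0],
    [0,0,0],
    [0,0,0],
    [0,0,0],
    [0,0,0],
    [0,0,0],
    [0,0,0],
    [0,0,-0.4],
    [0,0,-0.4],
    [0,0,-0.3]
  ],
  "translation": [
    [0,0,-0.1],
    [0,0,-0.4],
    [0,0,-0.7],
    [0,0,-0.8],
    [0,0,-0.8],
    [0,0,-0.8],
    [0,0,-0.5],
    [0,0,0],
    [0,0,0],
    [0,0,0]
  ],
  "jaw": [0.25,0.25,0.25,0.25,0.25,0.25,0.25,0.25,0.25,0.25]
}}

```text
clock: 7.3
position: [0.4653, 0.3219, 0.1509]
ee_rot: [0.004, 1.0, -0.001, -0.001]
ft_force: [-0.2, -0.2, -0.3]
grip_width: 0.346
grasp_force: 30.2
```

Call:
{"api": "jog_arm", "payload": {
  "dr": [
    [0,0,0],
    [0,0,0],
    [0,0,0],
    [0,0,0],
    [0,0,0],
    [0,0,0],
    [0,0,0],
    [0,0,0],
    [0,0,0],
    [0,0,0]
  ],
  "translation": [
    [0,-0.4,0],
    [0,-0.8,0],
    [0,-1,0],
    [0,-1,0],
    [0,-1,0],
    [0,-1,0],
    [0,-1,0],
    [0,-1,0],
    [0,-1,0],
    [0,-1,0]
  ],
  "jaw": [0.25,0.25,0.25,0.25,0.25,0.25,0.25,0.25,0.25,0.25]
}}

```text
clock: 8.3
position: [0.4627, 0.0895, 0.1518]
ee_rot: [0.006, 1.0, 0.0, -0.0]
ft_force: [0.5, -0.9, -0.7]
grip_width: 0.343
grasp_force: 30.2
```

Call:
{"api": "jog_arm", "payload": {
  "dr": [
    [0,0,0],
    [0,0,0],
    [0,0,0],
    [0,0,0],
    [0,0,0],
    [0,0,0],
    [0,0,0],
    [0,0,0],
    [0,0,0],
    [0,0,0]
  ],
  "translation": [
    [-0.2,-1,0],
    [-0.2,-1,0],
    [-0.2,-1,0],
    [-0.2,-1,0],
    [-0.2,-1,0],
    [-0.2,-1,0],
    [-0.2,-1,0],
    [-0.2,-1,0],
    [-0.2,-1,0],
    [-0.2,-1,0]
  ],
  "jaw": [0.25,0.25,0.25,0.25,0.25,0.25,0.25,0.25,0.25,0.25]
}}

```text
clock: 9.3
position: [0.5095, -0.1606, 0.1518]
ee_rot: [0.006, 1.0, 0.0, -0.0]
ft_force: [0.3, 0.7, -1.4]
grip_width: 0.344
grasp_force: 30.2
```

```bash
python3 -c "
from h import *
go(.517,-.353,.05,-.5)"
```

```text
turn [ 0.008 -0.005 -0.05 ]
pos [ 0.5095 -0.1606  0.1518] shift [-0.369 -7.693  4.074] clock 9.3
```

Call:
{"api": "jog_arm", "payload": {
  "dr": [
    [0,0,0],
    [0,0,0],
    [0,0,0],
    [0,0,0],
    [0,0,0],
    [0,0,0],
    [0,0,0],
    [0,0,0],
    [0,0,0],
    [0,0,0]
  ],
  "translation": [
    [-0.1,-1,0],
    [-0.1,-1,0],
    [-0.1,-1,0],
    [0,-1,0],
    [0,-1,0],
    [0,-1,0],
    [0,-0.9,0],
    [0,-0.5,0],
    [0,-0.2,0],
    [0,0,0]
  ],
  "jaw": [0.25,0.25,0.25,0.25,0.25,0.25,0.25,0.25,0.25,0.25]
}}

```text
clock: 10.3
position: [0.5157, -0.3486, 0.1519]
ee_rot: [0.006, 1.0, 0.0, -0.0]
ft_force: [-0.1, 0.7, -1.3]
grip_width: 0.341
grasp_force: 30.1
```

Call:
{"api": "jog_arm", "payload": {
  "dr": [
    [0,0,0],
    [0,0,0],
    [0,0,0],
    [0,0,0],
    [0,0,0],
    [0,0,0],
    [0,0,0],
    [0,0,0],
    [0,0,0]
  ],
  "translation": [
    [0,0,0.4],
    [0,0,0.7],
    [0,0,0.8],
    [0,0,0.8],
    [0,0,0.8],
    [0,0,0.6],
    [0,0,0.4],
    [0,0,0.2],
    [0,0,0]
  ],
  "jaw": [0.25,0.25,0.25,0.25,0.25,0.25,0.25,0.25,0.25]
}}

```text
clock: 11.2
position: [0.5163, -0.348, 0.0342]
ee_rot: [0.005, 1.0, 0.0, -0.0]
ft_force: [-0.7, 0.3, -0.8]
grip_width: 0.341
grasp_force: 30.1
```

Run:
```python
from h import *
go(.517,-.353,-.012,-.5)
s=snap('side','s4.png');c=snap('top','t4.png')
out=np.zeros((420,800,3),np.uint8)
out[:,:400]=cv2.resize(c['color'][165:228,390:450],(400,420),interpolation=2)
out[:,400:]=cv2.resize(s['color'][130:193,290:350],(400,420),interpolation=2)
cv2.imwrite('pics/crop7.png',out[:,:,::-1])
```

```text
turn [ 0.004 -0.006 -0.021]
pos [ 0.5163 -0.348   0.0342] shift [-0.03  -0.2    1.848] clock 11.2
```

View pics/crop7.png

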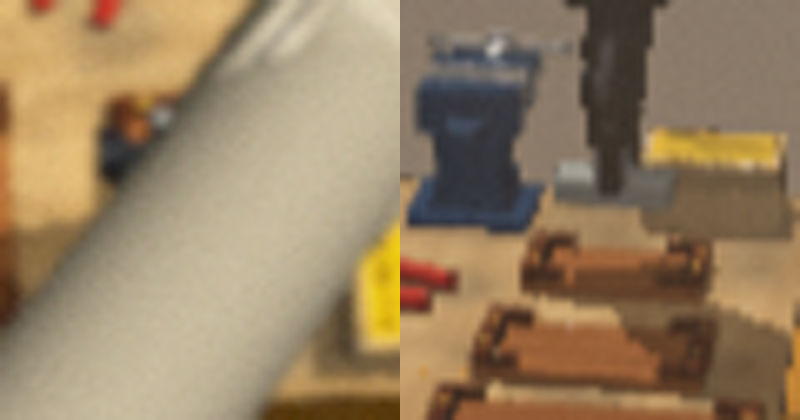

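Run:
```python
from h import *
s=dict(np.load('pics/s4.png.npz'))
print('pred front-bottom edge ctr',proj(s,[.5163,-.333,.058]))
q=lambda x,y:(290+(x-400+.5)/6.667-.5,130+(y+.5)/6.667-.5)
print('obs L,R',q(555,202),q(675,207),'pred ends',proj(s,[.5538,-.333,.058]),proj(s,[.4788,-.333,.058]))
for y,z in((-.333,0),(-.333,.058),): print([ (proj(s,[.5163,y+d,z])).round(1) for d in(0,.05)])
print('holder front-bottom L,R obs',[ray(s,q(*p),0.0).round(3) for p in((527,290),(710,300))],'back top',[ray(s,q(*p),.019).round(3) for p in((527,236),(707,235))])
```

```text
pred front-bottom edge ctr [321.41786412 161.79839567]
obs L,R (312.8238338083096, 159.8734813259337) (330.82293385330735, 160.62344382780861) pred ends [312.4888373  161.27644424] [330.38944057 162.32283436]
[array([321.3, 174.6]), array([319.7, 179.4])]
[array([321.4, 161.8]), array([319.8, 166.4])]
holder front-bottom L,R obs [array([ 0.572, -0.341,  0.   ]), array([ 0.455, -0.343,  0.   ])] back top [array([ 0.578, -0.383,  0.019]), array([ 0.464, -0.403,  0.019])]
```

The side crop shows the slip stone level in the jaws, at 555 to 675, within about 1.5 px of where the model puts it. The slip holder is below it. I'll correct y by -5 mm and lower gently, watching the force.

Call:
{"api": "jog_arm", "payload": {
  "dr": [
    [0,0,0],
    [0,0,0],
    [0,0,0],
    [0,0,0],
    [0,0,0],
    [0,0,0],
    [0,0,0],
    [0,0,0],
    [0,0,0],
    [0,0,0]
  ],
  "translation": [
    [0,-0.2,0],
    [0,0,0.3],
    [0,0,0.4],
    [0,0,0.3],
    [0,0,0.2],
    [0,0,0.2],
    [0,0,0.15],
    [0,0,0.1],
    [0,0,0.1],
    [0,0,0]
  ],
  "jaw": [0.25,0.25,0.25,0.25,0.25,0.25,0.25,0.25,0.25,0.25]
}}

```text
clock: 12.3
position: [0.5162, -0.3532, -0.0095]
ee_rot: [0.005, 1.0, 0.0, -0.0]
ft_force: [-0.1, -0.7, -1.3]
grip_width: 0.339
grasp_force: 30.1
```

Call:
{"api": "jog_arm", "payload": {
  "dr": [
    [0,0,0],
    [0,0,0],
    [0,0,0],
    [0,0,0]
  ],
  "translation": [
    [0,0,0.08],
    [0,0,0.08],
    [0,0,0],
    [0,0,0]
  ],
  "jaw": [0.25,0.25,0.25,0.25]
}}

```text
clock: 12.7
position: [0.5163, -0.3532, -0.0133]
ee_rot: [0.005, 1.0, 0.0, -0.0]
ft_force: [-0.3, -0.2, -1.3]
grip_width: 0.343
grasp_force: 30.1
```

Call:
{"api": "jog_arm", "payload": {
  "dr": [
    [0,0,0],
    [0,0,0],
    [0,0,0]
  ],
  "translation": [
    [0,0,0.05],
    [0,0,0],
    [0,0,0]
  ],
  "jaw": [0.25,0.25,0.25]
}}

```text
clock: 13.0
position: [0.5165, -0.3534, -0.0141]
ee_rot: [0.005, 1.0, -0.0, 0.0]
ft_force: [-0.8, 0.5, 3.5]
grip_width: 0.345
grasp_force: 30.7
```

Call:
{"api": "jog_arm", "payload": {
  "dr": [
    [0,0,0],
    [0,0,0],
    [0,0,0]
  ],
  "translation": [
    [0,0,0.05],
    [0,0,0],
    [0,0,0]
  ],
  "jaw": [0.25,0.25,0.25]
}}

```text
clock: 13.3
position: [0.5165, -0.3534, -0.0142]
ee_rot: [0.005, 1.0, 0.0, 0.0]
ft_force: [-5.4, 5.3, 17.6]
grip_width: 0.345
grasp_force: 32.3
```

Call:
{"api": "jog_arm", "payload": {
  "dr": [
    [0,0,0],
    [0,0,0],
    [0,0,0]
  ],
  "translation": [
    [0,0,0.05],
    [0,0,0],
    [0,0,0]
  ],
  "jaw": [0.25,0.25,0.25]
}}

```text
clock: 13.6
position: [0.5165, -0.3533, -0.0143]
ee_rot: [0.005, 1.0, 0.001, 0.001]
ft_force: [-12.0, 7.9, 30.9]
grip_width: 0.342
grasp_force: 33.8
```

Contact came exactly where predicted, at -0.014. I'll take off the pressure, release and retreat.

Call:
{"api": "jog_arm", "payload": {
  "dr": [
    [0,0,0],
    [0,0,0],
    [0,0,0],
    [0,0,0],
    [0,0,0],
    [0,0,0],
    [0,0,0],
    [0,0,0],
    [0,0,0],
    [0,0,0]
  ],
  "translation": [
    [0,0,-0.09],
    [0,0,0],
    [0,0,0],
    [0,0,0],
    [0,0,0],
    [0,0,0],
    [0,0,-0.3],
    [0,0,-0.8],
    [0,0,-1],
    [0,0,-1]
  ],
  "jaw": [0.25,0.25,0.4,0.5,0.6,0.65,0.7,0.8,1,1]
}}

```text
clock: 14.6
position: [0.5161, -0.3533, 0.064]
ee_rot: [0.005, 1.0, -0.0, -0.0]
ft_force: [0.2, -1.0, 1.3]
grip_width: 0.997
grasp_force: 0.0
```

Call:
{"api": "jog_arm", "payload": {
  "dr": [
    [0,0,0],
    [0,0,0],
    [0,0,0],
    [0,0,0],
    [0,0,0],
    [0,0,0],
    [0,0,0],
    [0,0,0],
    [0,0,0],
    [0,0,0]
  ],
  "translation": [
    [0,0,-1],
    [0,0,-1],
    [0,0.4,-1],
    [0,1,0],
    [0,1,0],
    [0,1,0],
    [0,1,0],
    [0,1,0],
    [0,1,0],
    [0,1,0]
  ],
  "jaw": [1,1,1,1,1,1,1,1,1,1]
}}

```text
clock: 15.6
position: [0.5182, -0.1675, 0.1384]
ee_rot: [0.005, 1.0, 0.0, 0.0]
ft_force: [0.9, 0.4, -0.4]
grip_width: 1.0
grasp_force: 0.0
```

Call:
{"api": "jog_arm", "payload": {
  "dr": [
    [0,0,0],
    [0,0,0],
    [0,0,0],
    [0,0,0],
    [0,0,0],
    [0,0,0],
    [0,0,0],
    [0,0,0],
    [0,0,0],
    [0,0,0]
  ],
  "translation": [
    [0.2,1,0],
    [0.2,1,0],
    [0.2,1,0],
    [0.2,1,0],
    [0.2,1,0],
    [0.2,1,0],
    [0.2,1,0],
    [0.2,1,0],
    [0.2,1,0],
    [0.2,1,0]
  ],
  "jaw": [1,1,1,1,1,1,1,1,1,1]
}}

```text
clock: 16.6
position: [0.4707, 0.083, 0.1384]
ee_rot: [0.005, 1.0, 0.0, 0.0]
ft_force: [0.1, -0.7, -0.1]
grip_width: 1.0
grasp_force: 0.0
```

Run:
```python
from h import *
go(.463,.322,.08,-3.5)
s=snap('side','s5.png');c=snap('top','t5.png')
out=np.zeros((420,800,3),np.uint8)
out[:,:400]=cv2.resize(c['color'][165:228,390:450],(400,420),interpolation=2)
out[:,400:]=cv2.resize(s['color'][220:283,280:340],(400,420),interpolation=2)
cv2.imwrite('pics/crop8.png',out[:,:,::-1])
```

```text
turn [0.006 0.011 0.718]
pos [0.4707 0.083  0.1384] shift [0.89  9.523 2.337] clock 16.6
```

View pics/crop8.png

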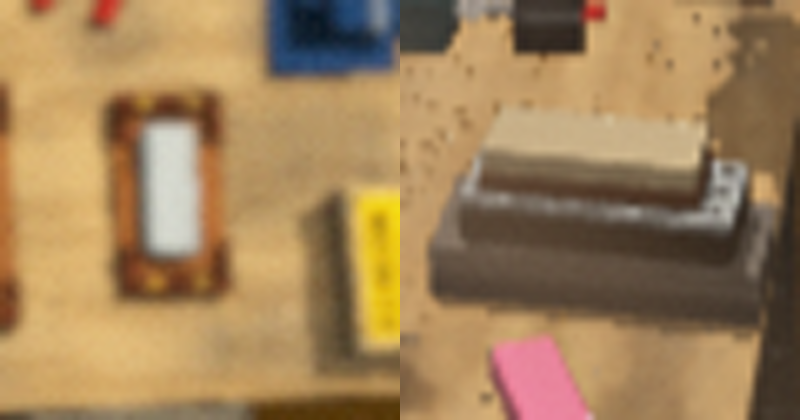

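The top crop shows the slip stone centred in its holder at (172,187), allowing for its height. The side crop shows the fine stone's top face with corners at (497,107), (712,122), (700,165) and (480,153).

Run:
```python
from h import *
s=dict(np.load('pics/s5.png.npz'))
q=lambda x,y:(280+(x-400+.5)/6.667-.5,220+(y+.5)/6.667-.5)
P=lambda n,z,ps:print(n,[tuple((ray(s,q(*p),z)[:2]*1000).round(0)) for p in ps],(np.mean([ray(s,q(*p),z)[:2] for p in ps],0)*1000).round(1))
P('fine',.074,((497,107),(712,122),(700,165),(480,153)))
P('diam front',.052,((462,195),(745,228)))
P('coarse front',.028,((432,235),(768,275)))
```

```text
fine [(np.float64(513.0), np.float64(301.0)), (np.float64(415.0), np.float64(299.0)), (np.float64(416.0), np.float64(336.0)), (np.float64(513.0), np.float64(341.0))] [464.3 319.3]
diam front [(np.float64(522.0), np.float64(342.0)), (np.float64(394.0), np.float64(350.0))] [457.7 346.2]
coarse front [(np.float64(536.0), np.float64(340.0)), (np.float64(383.0), np.float64(349.0))] [459.7 344.7]
```

Call:
{"api": "jog_arm", "payload": {
  "dr": [
    [0,0,0.24],
    [0,0,0.24],
    [0,0,0.24],
    [0,0,0],
    [0,0,0],
    [0,0,0],
    [0,0,0],
    [0,0,0],
    [0,0,0],
    [0,0,0]
  ],
  "translation": [
    [0,0,0],
    [0,0,0],
    [0,0,0],
    [0.13,1,0],
    [0.13,1,0],
    [0.13,1,0],
    [0.13,1,0],
    [0.13,1,0],
    [0.13,1,0],
    [0.13,1,0]
  ],
  "jaw": [1,1,1,1,1,1,1,1,1,1]
}}

```text
clock: 17.7
position: [0.459, 0.2586, 0.1378]
ee_rot: [0.031, 1.0, -0.0, 0.0]
ft_force: [0.7, 0.5, 0.0]
grip_width: 0.998
grasp_force: 0.0
```

Call:
{"api": "jog_arm", "payload": {
  "dr": [
    [0,0,0],
    [0,0,0],
    [0,0,0],
    [0,0,0],
    [0,0,0],
    [0,0,0],
    [0,0,0],
    [0,0,0],
    [0,0,0],
    [0,0,0]
  ],
  "translation": [
    [0,1,0],
    [0,0.9,0],
    [-0.05,0.55,0.2],
    [0,0,0.7],
    [0,0,0.9],
    [0,0,0.9],
    [0,0,0.8],
    [0,0,0.5],
    [0,0,0.3],
    [0,0,0.13]
  ],
  "jaw": [1,1,1,1,1,1,1,1,1,1]
}}

```text
clock: 18.7
position: [0.4638, 0.319, 0.0266]
ee_rot: [0.031, 1.0, -0.0, -0.0]
ft_force: [-0.2, -0.1, 0.8]
grip_width: 1.002
grasp_force: 0.0
```

Call:
{"api": "jog_arm", "payload": {
  "dr": [
    [0,0,0],
    [0,0,0],
    [0,0,0],
    [0,0,0],
    [0,0,0],
    [0,0,0],
    [0,0,0],
    [0,0,0],
    [0,0,0],
    [0,0,0]
  ],
  "translation": [
    [0,0,0],
    [0,0,0],
    [0,0,0],
    [0,0,0],
    [0,0,0],
    [0,0,0],
    [0,0,0],
    [0,0,0],
    [0,0,0],
    [0,0,0]
  ],
  "jaw": [1,0.8,0.7,0.6,0.56,0.52,0.48,0.44,0.4,0.4],
  "squeeze": 35
}}

```text
clock: 19.7
position: [0.464, 0.32, 0.0278]
ee_rot: [0.03, 1.0, 0.001, 0.0]
ft_force: [-0.9, 1.7, 5.9]
grip_width: 0.484
grasp_force: 34.7
```

Call:
{"api": "jog_arm", "payload": {
  "dr": [
    [0,0,0],
    [0,0,0],
    [0,0,0],
    [0,0,0],
    [0,0,0],
    [0,0,0],
    [0,0,0],
    [0,0,-0.2],
    [0,0,-0.25],
    [0,0,-0.25]
  ],
  "translation": [
    [0,0,-0.1],
    [0,0,-0.4],
    [0,0,-0.7],
    [0,0,-0.8],
    [0,0,-0.8],
    [0,0,-0.8],
    [0,0,-0.6],
    [0,0,0],
    [0,0,0],
    [0,0,0]
  ],
  "jaw": [0.4,0.4,0.4,0.4,0.4,0.4,0.4,0.4,0.4,0.4]
}}

```text
clock: 20.7
position: [0.4631, 0.3189, 0.131]
ee_rot: [0.005, 1.0, -0.001, -0.001]
ft_force: [0.1, 0.3, -0.8]
grip_width: 0.483
grasp_force: 35.7
```

Call:
{"api": "jog_arm", "payload": {
  "dr": [
    [0,0,0],
    [0,0,0],
    [0,0,0],
    [0,0,0],
    [0,0,0],
    [0,0,0],
    [0,0,0],
    [0,0,0],
    [0,0,0],
    [0,0,0]
  ],
  "translation": [
    [0,-0.4,0],
    [0,-0.8,0],
    [0,-1,0],
    [0,-1,0],
    [0,-1,0],
    [0,-1,0],
    [0,-1,0],
    [0,-1,0],
    [0,-1,0],
    [0,-1,0]
  ],
  "jaw": [0.4,0.4,0.4,0.4,0.4,0.4,0.4,0.4,0.4,0.4]
}}

```text
clock: 21.7
position: [0.4602, 0.0866, 0.1317]
ee_rot: [0.007, 1.0, 0.0, -0.0]
ft_force: [0.8, 0.0, -1.1]
grip_width: 0.483
grasp_force: 35.7
```

Call:
{"api": "jog_arm", "payload": {
  "dr": [
    [0,0,0],
    [0,0,0],
    [0,0,0],
    [0,0,0],
    [0,0,0],
    [0,0,0],
    [0,0,0],
    [0,0,0],
    [0,0,0],
    [0,0,0]
  ],
  "translation": [
    [-0.2,-1,0],
    [-0.2,-1,0],
    [-0.2,-1,0],
    [-0.2,-1,0],
    [-0.2,-1,0],
    [-0.2,-1,0],
    [-0.2,-1,0],
    [-0.2,-1,0],
    [-0.2,-1,0],
    [-0.2,-0.8,0]
  ],
  "jaw": [0.4,0.4,0.4,0.4,0.4,0.4,0.4,0.4,0.4,0.4]
}}

```text
clock: 22.7
position: [0.5065, -0.1592, 0.1318]
ee_rot: [0.007, 1.0, 0.0, -0.0]
ft_force: [-1.0, 1.1, -1.3]
grip_width: 0.486
grasp_force: 35.7
```

```bash
python3 -c "
from h import *
go(.514,-.228,-.010,-.5)"
```

```text
turn [ 0.003 -0.007 -0.083]
pos [ 0.5065 -0.1592  0.1318] shift [-0.323 -2.749  5.673] clock 22.7
```

Call:
{"api": "jog_arm", "payload": {
  "dr": [
    [0,0,-0.08],
    [0,0,0],
    [0,0,0],
    [0,0,0],
    [0,0,0],
    [0,0,0],
    [0,0,0],
    [0,0,0],
    [0,0,0],
    [0,0,0]
  ],
  "translation": [
    [-0.2,-0.9,0],
    [-0.12,-0.9,0],
    [0,-0.7,0],
    [0,-0.25,0.4],
    [0,0,0.7],
    [0,0,0.8],
    [0,0,0.8],
    [0,0,0.7],
    [0,0,0.4],
    [0,0,0]
  ],
  "jaw": [0.4,0.4,0.4,0.4,0.4,0.4,0.4,0.4,0.4,0.4]
}}

```text
clock: 23.7
position: [0.5139, -0.2246, 0.0355]
ee_rot: [0.003, 1.0, 0.0, -0.001]
ft_force: [-0.0, -0.3, -1.5]
grip_width: 0.481
grasp_force: 35.7
```

```bash
python3 -c "
from h import *
go(.514,-.228,-.014,-.5)"
```

```text
turn [ 0.012 -0.04   0.032]
pos [ 0.5139 -0.2246  0.0355] shift [-0.004 -0.136  1.978] clock 23.7
```

Call:
{"api": "jog_arm", "payload": {
  "dr": [
    [0,0,0],
    [0,0,0],
    [0,0,0],
    [0,0,0],
    [0,0,0],
    [0,0,0],
    [0,0,0],
    [0,0,0],
    [0,0,0],
    [0,0,0]
  ],
  "translation": [
    [0,-0.13,0],
    [0,0,0.3],
    [0,0,0.4],
    [0,0,0.4],
    [0,0,0.3],
    [0,0,0.2],
    [0,0,0.15],
    [0,0,0.1],
    [0,0,0.05],
    [0,0,0]
  ],
  "jaw": [0.4,0.4,0.4,0.4,0.4,0.4,0.4,0.4,0.4,0.4]
}}

```text
clock: 24.7
position: [0.5155, -0.2283, -0.0105]
ee_rot: [0.003, 1.0, 0.0, 0.0]
ft_force: [0.1, 0.8, -1.2]
grip_width: 0.482
grasp_force: 35.7
```

Call:
{"api": "jog_arm", "payload": {
  "dr": [
    [0,0,0],
    [0,0,0],
    [0,0,0]
  ],
  "translation": [
    [0,0,0.05],
    [0,0,0],
    [0,0,0]
  ],
  "jaw": [0.4,0.4,0.4]
}}

```text
clock: 25.0
position: [0.5156, -0.2283, -0.0116]
ee_rot: [0.003, 1.0, 0.0, 0.0]
ft_force: [-0.1, 0.1, -0.8]
grip_width: 0.482
grasp_force: 35.7
```

Call:
{"api": "jog_arm", "payload": {
  "dr": [
    [0,0,0],
    [0,0,0],
    [0,0,0],
    [0,0,0]
  ],
  "translation": [
    [0,0,0.06],
    [0,0,0.05],
    [0,0,0],
    [0,0,0]
  ],
  "jaw": [0.4,0.4,0.4,0.4]
}}

```text
clock: 25.4
position: [0.5156, -0.2283, -0.0142]
ee_rot: [0.003, 1.0, 0.0, 0.0]
ft_force: [-2.7, 1.0, 5.3]
grip_width: 0.482
grasp_force: 36.5
```

Call:
{"api": "jog_arm", "payload": {
  "dr": [
    [0,0,0],
    [0,0,0],
    [0,0,0]
  ],
  "translation": [
    [0,0,0.03],
    [0,0,0],
    [0,0,0]
  ],
  "jaw": [0.4,0.4,0.4]
}}

```text
clock: 25.7
position: [0.5156, -0.2283, -0.0143]
ee_rot: [0.003, 1.0, 0.0, 0.0]
ft_force: [-6.2, 2.7, 15.0]
grip_width: 0.481
grasp_force: 37.6
```

Call:
{"api": "jog_arm", "payload": {
  "dr": [
    [0,0,0],
    [0,0,0],
    [0,0,0],
    [0,0,0],
    [0,0,0],
    [0,0,0],
    [0,0,0],
    [0,0,0],
    [0,0,0],
    [0,0,0]
  ],
  "translation": [
    [0,0,-0.04],
    [0,0,0],
    [0,0,0],
    [0,0,0],
    [0,0,0],
    [0,0,-0.2],
    [0,0,-0.6],
    [0,0,-1],
    [0,0,-1],
    [0,0,-1]
  ],
  "jaw": [0.4,0.5,0.6,0.7,0.75,0.8,0.85,0.9,1,1]
}}

```text
clock: 26.7
position: [0.5156, -0.2286, 0.083]
ee_rot: [0.003, 1.0, -0.0, 0.0]
ft_force: [0.3, 0.2, 0.2]
grip_width: 1.004
grasp_force: 0.0
```

Call:
{"api": "jog_arm", "payload": {
  "dr": [
    [0,0,0],
    [0,0,0],
    [0,0,0.2],
    [0,0,0.2],
    [0,0,0.2],
    [0,0,0],
    [0,0,0],
    [0,0,0],
    [0,0,0],
    [0,0,0]
  ],
  "translation": [
    [0,0,-1],
    [0,0,-1],
    [0,0.4,-0.3],
    [0,1,0],
    [0.1,1,0],
    [0.2,1,0],
    [0.2,1,0],
    [0.2,1,0],
    [0.2,1,0],
    [0.2,1,0]
  ],
  "jaw": [1,1,1,1,1,1,1,1,1,1]
}}

```text
clock: 27.7
position: [0.4954, -0.0415, 0.1396]
ee_rot: [0.024, 1.0, 0.0, 0.001]
ft_force: [0.2, 0.4, 0.1]
grip_width: 0.999
grasp_force: 0.0
```

Call:
{"api": "jog_arm", "payload": {
  "dr": [
    [0,0,0],
    [0,0,0],
    [0,0,0],
    [0,0,0],
    [0,0,0],
    [0,0,0],
    [0,0,0],
    [0,0,0],
    [0,0,0],
    [0,0,0]
  ],
  "translation": [
    [0.2,1,0],
    [0.2,1,0],
    [0.2,1,0],
    [0.2,1,0],
    [0.2,1,0],
    [0.2,1,0],
    [0.2,1,0],
    [0.2,1,0],
    [0.2,1,0],
    [0.2,1,0]
  ],
  "jaw": [1,1,1,1,1,1,1,1,1,1]
}}

```text
clock: 28.7
position: [0.4577, 0.2107, 0.1397]
ee_rot: [0.024, 1.0, 0.0, 0.001]
ft_force: [1.2, -0.2, -0.1]
grip_width: 1.003
grasp_force: 0.0
```

Run:
```python
from h import *
go(.459,.322,.001,-3)
s=snap('side','s6.png');c=snap('top','t6.png')
out=np.zeros((420,800,3),np.uint8)
out[:,:400]=cv2.resize(c['color'][165:228,370:430],(400,420),interpolation=2)
out[:,400:]=cv2.resize(s['color'][220:283,280:340],(400,420),interpolation=2)
cv2.imwrite('pics/crop9.png',out[:,:,::-1])
```

```text
turn [0.011 0.02  0.051]
pos [0.4577 0.2107 0.1397] shift [0.18  4.448 5.548] clock 28.7
```

View pics/crop9.png

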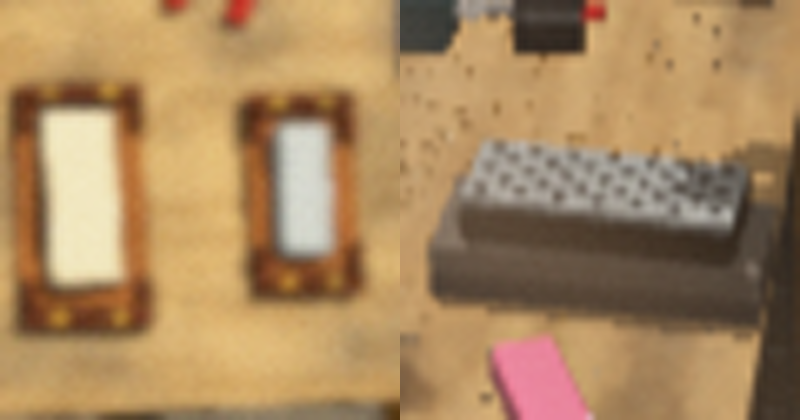

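The top crop shows the fine stone at (82,198), centred in its holder at (82,207) once height parallax is allowed for. The side crop shows the diamond plate's corners at (482,142), (750,165), (738,232) and (460,203).

Run:
```python
from h import *
s=dict(np.load('pics/s6.png.npz'))
q=lambda x,y:(280+(x-400+.5)/6.667-.5,220+(y+.5)/6.667-.5)
w=[ray(s,q(*p),.052)[:2]*1000 for p in((482,142),(750,165),(738,232),(460,203))]
print(np.round(w),np.mean(w,0).round(1))
```

```text
[[521. 296.]
 [398. 297.]
 [396. 354.]
 [521. 349.]] [459.1 324.1]
```

Call:
{"api": "jog_arm", "payload": {
  "dr": [
    [0,0,0.05],
    [0,0,0],
    [0,0,0],
    [0,0,0],
    [0,0,0],
    [0,0,0],
    [0,0,0],
    [0,0,0],
    [0,0,0],
    [0,0,0]
  ],
  "translation": [
    [0.05,1,0],
    [0.05,1,0],
    [0.04,1,0],
    [0,0.9,0],
    [0,0.45,0.3],
    [0,0,0.8],
    [0,0,0.8],
    [0,0,0.8],
    [0,0,0.5],
    [0,0,0]
  ],
  "jaw": [1,1,1,1,1,1,1,1,1,1]
}}

```text
clock: 29.8
position: [0.459, 0.3172, 0.0568]
ee_rot: [0.026, 1.0, -0.001, -0.001]
ft_force: [-0.6, -0.6, -0.3]
grip_width: 1.001
grasp_force: 0.0
```

```bash
python3 -c "
from h import *
go(.459,.322,.003,-3)"
```

```text
turn [-0.034 -0.025 -0.002]
pos [0.459  0.3172 0.0568] shift [0.008 0.192 2.154] clock 29.8
```

Call:
{"api": "jog_arm", "payload": {
  "dr": [
    [0,0,0],
    [0,0,0],
    [0,0,0],
    [0,0,0],
    [0,0,0],
    [0,0,0],
    [0,0,0],
    [0,0,0],
    [0,0,0],
    [0,0,0]
  ],
  "translation": [
    [0,0.2,0.3],
    [0,0,0.5],
    [0,0,0.6],
    [0,0,0.5],
    [0,0,0.25],
    [0,0,0],
    [0,0,0],
    [0,0,0],
    [0,0,0],
    [0,0,0]
  ],
  "jaw": [1,1,1,1,1,1,1,0.8,0.74,0.68],
  "squeeze": 50
}}

```text
clock: 30.8
position: [0.46, 0.3239, 0.005]
ee_rot: [0.026, 1.0, 0.0, 0.0]
ft_force: [0.1, -0.3, 0.2]
grip_width: 0.68
grasp_force: 0.0
```

Call:
{"api": "jog_arm", "payload": {
  "dr": [
    [0,0,0],
    [0,0,0],
    [0,0,0],
    [0,0,0],
    [0,0,0],
    [0,0,0]
  ],
  "translation": [
    [0,0,0],
    [0,0,0],
    [0,0,0],
    [0,0,0],
    [0,0,0],
    [0,0,0]
  ],
  "jaw": [0.65,0.61,0.57,0.53,0.5,0.5]
}}

```text
clock: 31.4
position: [0.46, 0.3239, 0.0051]
ee_rot: [0.026, 1.0, 0.0, 0.0]
ft_force: [-1.7, -1.5, 5.4]
grip_width: 0.596
grasp_force: 52.8
```

Call:
{"api": "jog_arm", "payload": {
  "dr": [
    [0,0,0],
    [0,0,0],
    [0,0,0],
    [0,0,0],
    [0,0,0],
    [0,0,0],
    [0,0,0],
    [0,0,-0.2],
    [0,0,-0.2],
    [0,0,-0.2]
  ],
  "translation": [
    [0,0,-0.1],
    [0,0,-0.4],
    [0,0,-0.8],
    [0,0,-0.9],
    [0,0,-0.9],
    [0,0,-0.9],
    [0,0,-0.7],
    [0,-0.3,0],
    [0,-0.5,0],
    [0,-0.8,0]
  ],
  "jaw": [0.5,0.5,0.5,0.5,0.5,0.5,0.5,0.5,0.5,0.5]
}}

```text
clock: 32.4
position: [0.4574, 0.2826, 0.1206]
ee_rot: [0.004, 1.0, -0.001, -0.001]
ft_force: [0.4, 0.4, -5.2]
grip_width: 0.591
grasp_force: 53.3
```

Call:
{"api": "jog_arm", "payload": {
  "dr": [
    [0,0,0],
    [0,0,0],
    [0,0,0],
    [0,0,0],
    [0,0,0],
    [0,0,0],
    [0,0,0],
    [0,0,0],
    [0,0,0],
    [0,0,0]
  ],
  "translation": [
    [0.1,-1,0],
    [0.1,-1,0],
    [0,-1,0],
    [0,-1,0],
    [0,-1,0],
    [0,-1,0],
    [-0.4,-1,0],
    [-0.6,-1,0],
    [-0.6,-0.8,0],
    [-0.2,-0.5,0]
  ],
  "jaw": [0.5,0.5,0.5,0.5,0.5,0.5,0.5,0.5,0.5,0.5]
}}

```text
clock: 33.4
position: [0.4958, 0.0475, 0.1207]
ee_rot: [0.006, 1.0, -0.001, -0.001]
ft_force: [-0.2, 0.4, -4.3]
grip_width: 0.598
grasp_force: 53.3
```

```bash
python3 -c "
from h import *
go(.4995,.016,-.013,-.5)"
```

```text
turn [-0.018 -0.024 -0.047]
pos [0.4958 0.0475 0.1207] shift [-0.157 -1.258  5.349] clock 33.4
```

Call:
{"api": "jog_arm", "payload": {
  "dr": [
    [0,0,-0.04],
    [0,0,0],
    [0,0,0],
    [0,0,0],
    [0,0,0],
    [0,0,0],
    [0,0,0],
    [0,0,0],
    [0,0,0],
    [0,0,0]
  ],
  "translation": [
    [-0.1,-0.6,0],
    [-0.05,-0.5,0],
    [0,-0.15,0.4],
    [0,0,0.7],
    [0,0,0.8],
    [0,0,0.8],
    [0,0,0.6],
    [0,0,0.3],
    [0,0,0],
    [0,0,0]
  ],
  "jaw": [0.5,0.5,0.5,0.5,0.5,0.5,0.5,0.5,0.5,0.5]
}}

```text
clock: 34.4
position: [0.4998, 0.0197, 0.0323]
ee_rot: [0.003, 1.0, 0.0, 0.0]
ft_force: [-0.2, 0.0, -4.6]
grip_width: 0.594
grasp_force: 53.2
```

```bash
python3 -c "
from h import *
go(.4995,.016,-.013,-.5)"
```

```text
turn [0.002 0.004 0.028]
pos [0.4998 0.0197 0.0323] shift [ 0.012 -0.148  1.811] clock 34.4
```

Call:
{"api": "jog_arm", "payload": {
  "dr": [
    [0,0,0],
    [0,0,0],
    [0,0,0],
    [0,0,0],
    [0,0,0],
    [0,0,0],
    [0,0,0],
    [0,0,0],
    [0,0,0],
    [0,0,0]
  ],
  "translation": [
    [0,-0.14,0],
    [0,0,0.3],
    [0,0,0.4],
    [0,0,0.4],
    [0,0,0.2],
    [0,0,0.15],
    [0,0,0.1],
    [0,0,0.1],
    [0,0,0],
    [0,0,0]
  ],
  "jaw": [0.5,0.5,0.5,0.5,0.5,0.5,0.5,0.5,0.5,0.5]
}}

```text
clock: 35.4
position: [0.4999, 0.0161, -0.0091]
ee_rot: [0.003, 1.0, 0.0, 0.0]
ft_force: [0.5, 0.5, -5.0]
grip_width: 0.593
grasp_force: 53.2
```

Call:
{"api": "jog_arm", "payload": {
  "dr": [
    [0,0,0],
    [0,0,0],
    [0,0,0],
    [0,0,0]
  ],
  "translation": [
    [0,0,0.05],
    [0,0,0.04],
    [0,0,0],
    [0,0,0]
  ],
  "jaw": [0.5,0.5,0.5,0.5]
}}

```text
clock: 35.8
position: [0.4997, 0.0161, -0.0115]
ee_rot: [0.003, 1.0, 0.0, -0.0]
ft_force: [1.1, 0.3, -4.9]
grip_width: 0.593
grasp_force: 53.2
```

Call:
{"api": "jog_arm", "payload": {
  "dr": [
    [0,0,0],
    [0,0,0],
    [0,0,0],
    [0,0,0]
  ],
  "translation": [
    [0,0,0.05],
    [0,0,0.04],
    [0,0,0],
    [0,0,0]
  ],
  "jaw": [0.5,0.5,0.5,0.5]
}}

```text
clock: 36.2
position: [0.4998, 0.0162, -0.0129]
ee_rot: [0.003, 1.0, 0.0, 0.0]
ft_force: [-5.2, -0.5, 9.8]
grip_width: 0.595
grasp_force: 54.9
```

Call:
{"api": "jog_arm", "payload": {
  "dr": [
    [0,0,0],
    [0,0,0],
    [0,0,0]
  ],
  "translation": [
    [0,0,0.03],
    [0,0,0],
    [0,0,0]
  ],
  "jaw": [0.5,0.5,0.5]
}}

```text
clock: 36.5
position: [0.4999, 0.0162, -0.0129]
ee_rot: [0.004, 1.0, 0.001, -0.0]
ft_force: [-11.2, -1.0, 21.7]
grip_width: 0.594
grasp_force: 56.2
```

Call:
{"api": "jog_arm", "payload": {
  "dr": [
    [0,0,0],
    [0,0,0],
    [0,0,0],
    [0,0,0],
    [0,0,0],
    [0,0,0],
    [0,0,0],
    [0,0,0],
    [0,0,0],
    [0,0,0]
  ],
  "translation": [
    [0,0,-0.05],
    [0,0,0],
    [0,0,0],
    [0,0,0],
    [0,0,0],
    [0,0,-0.2],
    [0,0,-0.6],
    [0,0,-1],
    [0,0,-1],
    [0,0,-1]
  ],
  "jaw": [0.5,0.65,0.7,0.75,0.8,0.85,0.9,1,1,1]
}}

```text
clock: 37.5
position: [0.4997, 0.016, 0.0831]
ee_rot: [0.004, 1.0, 0.0, 0.0]
ft_force: [0.4, -0.3, -0.4]
grip_width: 1.001
grasp_force: 0.0
```

Call:
{"api": "jog_arm", "payload": {
  "dr": [
    [0,0,0],
    [0,0,0],
    [0,0,0.2],
    [0,0,0.2],
    [0,0,0],
    [0,0,0],
    [0,0,0],
    [0,0,0],
    [0,0,0],
    [0,0,0]
  ],
  "translation": [
    [0,0,-1],
    [0,0,-1],
    [0.1,0.4,-0.3],
    [0.2,1,0],
    [0.3,1,0],
    [0.3,1,0],
    [0.3,1,0],
    [0.3,1,0],
    [0.2,1,0],
    [0.1,1,0]
  ],
  "jaw": [1,1,1,1,1,1,1,1,1,1]
}}

```text
clock: 38.5
position: [0.4602, 0.2034, 0.1397]
ee_rot: [0.017, 1.0, 0.0, 0.0]
ft_force: [0.6, -0.6, 0.3]
grip_width: 1.002
grasp_force: 0.0
```

Run:
```python
from h import *
go(.4597,.3215,-.02,-2)
s=snap('side','s7.png');c=snap('top','t7.png')
out=np.zeros((420,800,3),np.uint8)
out[:,:400]=cv2.resize(c['color'][170:233,295:355],(400,420),interpolation=2)
out[:,400:]=cv2.resize(s['color'][220:283,280:340],(400,420),interpolation=2)
cv2.imwrite('pics/crop10.png',out[:,:,::-1])
```

```text
turn [0.006 0.004 0.001]
pos [0.4602 0.2034 0.1397] shift [0.183 4.72  6.39 ] clock 38.5
```

View pics/crop10.png

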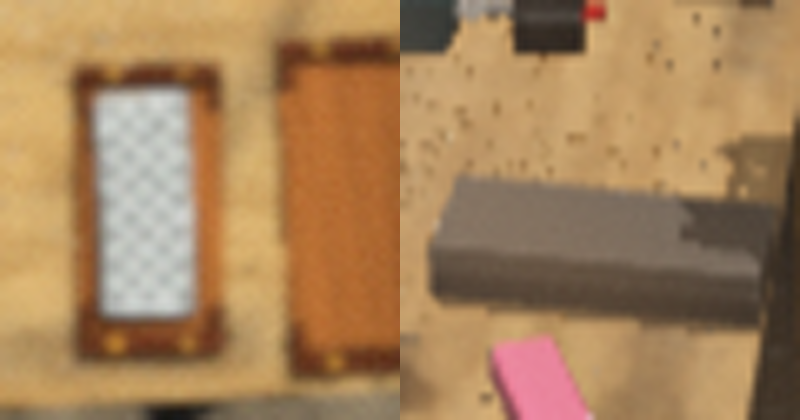

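The top crop shows the diamond plate centred in its holder, at (145,203) against (148,211), within 2 mm after parallax. The side crop shows the coarse stone undisturbed, with its top corners at (457,178), (778,205) and (432,240).

Call:
{"api": "jog_arm", "payload": {
  "dr": [
    [0,0,0],
    [0,0,0],
    [0,0,0],
    [0,0,0],
    [0,0,0],
    [0,0,0],
    [0,0,0],
    [0,0,0],
    [0,0,0],
    [0,0,0]
  ],
  "translation": [
    [0.06,1,0],
    [0.06,1,0],
    [0.06,1,0],
    [0,1,0],
    [0,0.65,0.3],
    [0,0.2,0.8],
    [0,0,0.9],
    [0,0,0.9],
    [0,0,0.6],
    [0,0,0]
  ],
  "jaw": [1,1,1,1,1,1,1,1,1,1]
}}

```text
clock: 39.6
position: [0.4593, 0.3222, 0.0496]
ee_rot: [0.018, 1.0, -0.001, -0.001]
ft_force: [0.2, -0.5, 0.7]
grip_width: 0.999
grasp_force: 0.0
```

```bash
python3 -c "
from h import *
go(.4597,.3215,-.019,-2)"
```

```text
turn [-0.042 -0.038 -0.008]
pos [0.4593 0.3222 0.0496] shift [-0.017 -0.028  2.745] clock 39.6
```

Call:
{"api": "jog_arm", "payload": {
  "dr": [
    [0,0,0],
    [0,0,0],
    [0,0,0],
    [0,0,0],
    [0,0,0]
  ],
  "translation": [
    [0,-0.05,0.2],
    [0,0,0.3],
    [0,0,0.3],
    [0,0,0.2],
    [0,0,0]
  ],
  "jaw": [1,1,1,1,1],
  "squeeze": 60
}}

```text
clock: 40.1
position: [0.4598, 0.3223, 0.0261]
ee_rot: [0.017, 1.0, -0.0, -0.0]
ft_force: [0.0, -0.0, -0.6]
grip_width: 1.001
grasp_force: 0.0
```

Call:
{"api": "jog_arm", "payload": {
  "dr": [
    [0,0,0],
    [0,0,0],
    [0,0,0],
    [0,0,0],
    [0,0,0],
    [0,0,0],
    [0,0,0],
    [0,0,0]
  ],
  "translation": [
    [0,0,0.2],
    [0,0,0.3],
    [0,0,0.3],
    [0,0,0.3],
    [0,0,0.3],
    [0,0,0.2],
    [0,0,0.1],
    [0,0,0]
  ],
  "jaw": [1,1,1,1,1,1,1,1]
}}

```text
clock: 40.9
position: [0.4601, 0.3224, -0.016]
ee_rot: [0.017, 1.0, -0.0, -0.0]
ft_force: [-0.6, -0.1, 1.0]
grip_width: 1.002
grasp_force: 0.0
```

Call:
{"api": "jog_arm", "payload": {
  "dr": [
    [0,0,0],
    [0,0,0],
    [0,0,0],
    [0,0,0],
    [0,0,0],
    [0,0,0],
    [0,0,0]
  ],
  "translation": [
    [0,0,0],
    [0,0,0],
    [0,0,0],
    [0,0,0],
    [0,0,0],
    [0,0,0],
    [0,0,0]
  ],
  "jaw": [0.85,0.8,0.76,0.72,0.68,0.64,0.6]
}}

```text
clock: 41.6
position: [0.4604, 0.3226, -0.0148]
ee_rot: [0.017, 1.0, 0.0, 0.0]
ft_force: [-3.4, -1.9, 10.4]
grip_width: 0.701
grasp_force: 63.7
```

Call:
{"api": "jog_arm", "payload": {
  "dr": [
    [0,0,0],
    [0,0,0],
    [0,0,0],
    [0,0,0],
    [0,0,0],
    [0,0,0],
    [0,0,0],
    [0,0,-0.14],
    [0,0,-0.14],
    [0,0,-0.14]
  ],
  "translation": [
    [0,0,-0.1],
    [0,0,-0.4],
    [0,0,-0.8],
    [0,0,-0.9],
    [0,0,-0.9],
    [0.2,0,-0.9],
    [0.4,0,-0.7],
    [0.5,0,-0.2],
    [0.4,-0.2,0],
    [0.1,-0.4,0]
  ],
  "jaw": [0.6,0.6,0.6,0.6,0.6,0.6,0.6,0.6,0.6,0.6]
}}

```text
clock: 42.6
position: [0.4179, 0.3087, 0.1058]
ee_rot: [0.001, 1.0, -0.0, -0.001]
ft_force: [-0.4, 0.5, -4.8]
grip_width: 0.704
grasp_force: 66.0
```

Call:
{"api": "jog_arm", "payload": {
  "dr": [
    [0,0,0],
    [0,0,0],
    [0,0,0],
    [0,0,0],
    [0,0,0],
    [0,0,0],
    [0,0,0],
    [0,0,0],
    [0,0,0],
    [0,0,0]
  ],
  "translation": [
    [0,-0.7,0],
    [0,-0.9,0],
    [0,-1,0],
    [0,-1,0],
    [0,-1,0],
    [0,-1,0],
    [0,-1,0],
    [0,-1,0],
    [0,-1,0],
    [0,-1,0]
  ],
  "jaw": [0.6,0.6,0.6,0.6,0.6,0.6,0.6,0.6,0.6,0.6]
}}

```text
clock: 43.6
position: [0.4179, 0.0659, 0.1061]
ee_rot: [0.004, 1.0, -0.0, -0.001]
ft_force: [1.0, 0.3, -4.0]
grip_width: 0.701
grasp_force: 66.0
```

```bash
python3 -c "
from h import *
go(.499,-.1065,.03,-.3)"
```

```text
turn [-0.003 -0.015 -0.031]
pos [0.4179 0.0659 0.1061] shift [-3.282 -6.881  3.043] clock 43.6
```

Call:
{"api": "jog_arm", "payload": {
  "dr": [
    [0,0,-0.03],
    [0,0,0],
    [0,0,0],
    [0,0,0],
    [0,0,0],
    [0,0,0],
    [0,0,0],
    [0,0,0],
    [0,0,0],
    [0,0,0]
  ],
  "translation": [
    [-0.3,-1,0],
    [-0.5,-1,0],
    [-0.5,-1,0],
    [-0.5,-1,0],
    [-0.5,-1,0],
    [-0.5,-1,0],
    [-0.4,-0.7,0],
    [-0.08,-0.3,0],
    [0,0,0],
    [0,0,0]
  ],
  "jaw": [0.6,0.6,0.6,0.6,0.6,0.6,0.6,0.6,0.6,0.6]
}}

```text
clock: 44.6
position: [0.4991, -0.1063, 0.1063]
ee_rot: [0.002, 1.0, 0.0, -0.001]
ft_force: [-0.6, -0.0, -3.1]
grip_width: 0.7
grasp_force: 66.1
```

Call:
{"api": "jog_arm", "payload": {
  "dr": [
    [0,0,0],
    [0,0,0],
    [0,0,0],
    [0,0,0],
    [0,0,0],
    [0,0,0],
    [0,0,0]
  ],
  "translation": [
    [0,0,0.4],
    [0,0,0.6],
    [0,0,0.7],
    [0,0,0.6],
    [0,0,0.4],
    [0,0,0.2],
    [0,0,0]
  ],
  "jaw": [0.6,0.6,0.6,0.6,0.6,0.6,0.6]
}}

```text
clock: 45.3
position: [0.4996, -0.1062, 0.0338]
ee_rot: [0.001, 1.0, 0.0, -0.0]
ft_force: [-0.0, -0.3, -3.2]
grip_width: 0.701
grasp_force: 66.0
```

```bash
python3 -c "
from h import *
go(.499,-.1065,-.005,-.3)"
```

```text
turn [ 0.001 -0.014  0.033]
pos [ 0.4996 -0.1062  0.0338] shift [ 0.023 -0.013  1.55 ] clock 45.3
```

Call:
{"api": "jog_arm", "payload": {
  "dr": [
    [0,0,0],
    [0,0,0],
    [0,0,0],
    [0,0,0],
    [0,0,0],
    [0,0,0],
    [0,0,0],
    [0,0,0]
  ],
  "translation": [
    [0,0,0.3],
    [0,0,0.4],
    [0,0,0.3],
    [0,0,0.2],
    [0,0,0.1],
    [0,0,0.08],
    [0,0,0],
    [0,0,0]
  ],
  "jaw": [0.6,0.6,0.6,0.6,0.6,0.6,0.6,0.6]
}}

```text
clock: 46.1
position: [0.5002, -0.1066, -0.0]
ee_rot: [0.002, 1.0, 0.0, 0.0]
ft_force: [0.2, -0.3, -4.5]
grip_width: 0.702
grasp_force: 66.1
```

Call:
{"api": "jog_arm", "payload": {
  "dr": [
    [0,0,0],
    [0,0,0],
    [0,0,0],
    [0,0,0]
  ],
  "translation": [
    [0,0,0.06],
    [0,0,0.04],
    [0,0,0],
    [0,0,0]
  ],
  "jaw": [0.6,0.6,0.6,0.6]
}}

```text
clock: 46.5
position: [0.5, -0.1065, -0.0027]
ee_rot: [0.002, 1.0, 0.0, -0.0]
ft_force: [0.4, 0.3, -3.4]
grip_width: 0.702
grasp_force: 66.1
```

Call:
{"api": "jog_arm", "payload": {
  "dr": [
    [0,0,0],
    [0,0,0],
    [0,0,0],
    [0,0,0]
  ],
  "translation": [
    [0,0,0.03],
    [0,0,0.03],
    [0,0,0],
    [0,0,0]
  ],
  "jaw": [0.6,0.6,0.6,0.6]
}}

```text
clock: 46.9
position: [0.4999, -0.1065, -0.0043]
ee_rot: [0.002, 1.0, 0.0, -0.0]
ft_force: [-0.1, -0.8, -4.3]
grip_width: 0.699
grasp_force: 66.1
```

Call:
{"api": "jog_arm", "payload": {
  "dr": [
    [0,0,0],
    [0,0,0],
    [0,0,0]
  ],
  "translation": [
    [0,0,0.04],
    [0,0,0],
    [0,0,0]
  ],
  "jaw": [0.6,0.6,0.6]
}}

```text
clock: 47.2
position: [0.5001, -0.1065, -0.0047]
ee_rot: [0.002, 1.0, 0.0, 0.0]
ft_force: [-3.5, 1.2, 5.2]
grip_width: 0.7
grasp_force: 67.1
```

Call:
{"api": "jog_arm", "payload": {
  "dr": [
    [0,0,0],
    [0,0,0],
    [0,0,0]
  ],
  "translation": [
    [0,0,0.03],
    [0,0,0],
    [0,0,0]
  ],
  "jaw": [0.6,0.6,0.6]
}}

```text
clock: 47.5
position: [0.5002, -0.1065, -0.0048]
ee_rot: [0.002, 1.0, 0.0, 0.0]
ft_force: [-8.5, 1.8, 17.2]
grip_width: 0.703
grasp_force: 68.4
```

Contact at -0.0048, as predicted. I'll release, lift and move back clear.

Call:
{"api": "jog_arm", "payload": {
  "dr": [
    [0,0,0],
    [0,0,0],
    [0,0,0],
    [0,0,0],
    [0,0,0],
    [0,0,0],
    [0,0,0],
    [0,0,0],
    [0,0,0],
    [0,0,0]
  ],
  "translation": [
    [0,0,-0.04],
    [0,0,0],
    [0,0,0],
    [0,0,0],
    [0,0,0],
    [0,0,-0.2],
    [0,0,-0.6],
    [0,0,-1],
    [0,0,-1],
    [0,0,-1]
  ],
  "jaw": [0.7,0.75,0.8,0.9,1,1,1,1,1,1]
}}

```text
clock: 48.5
position: [0.4999, -0.1067, 0.0913]
ee_rot: [0.002, 1.0, -0.0, 0.0]
ft_force: [-0.1, 0.2, -0.0]
grip_width: 1.001
grasp_force: 0.0
```

Call:
{"api": "jog_arm", "payload": {
  "dr": [
    [0,0,0],
    [0,0,0],
    [0,0,0],
    [0,0,0],
    [0,0,0],
    [0,0,0],
    [0,0,0],
    [0,0,0],
    [0,0,0],
    [0,0,0]
  ],
  "translation": [
    [0,0,-1],
    [0,0,-1],
    [0,0.4,-0.3],
    [0.2,1,0],
    [0.3,1,0],
    [0.3,1,0],
    [0.3,1,0],
    [0.3,1,0],
    [0.2,1,0],
    [0,0.5,0]
  ],
  "jaw": [1,1,1,1,1,1,1,1,1,1]
}}

```text
clock: 49.5
position: [0.4596, 0.0687, 0.1471]
ee_rot: [0.0, 1.0, 0.0, -0.0]
ft_force: [0.4, 0.0, -0.1]
grip_width: 1.002
grasp_force: 0.0
```

Call:
{"api": "jog_arm", "payload": {
  "dr": [
    [0,0,0],
    [0,0,0],
    [0,0,0],
    [0,0,0],
    [0,0,0],
    [0,0,0],
    [0,0,0],
    [0,0,0],
    [0,0,0],
    [0,0,0]
  ],
  "translation": [
    [0,1,0],
    [0,1,0],
    [0,1,0],
    [0,1,0],
    [0,1,0],
    [0,1,0],
    [0,0.5,0],
    [0,0,0],
    [0,0,0],
    [0,0,0]
  ],
  "jaw": [1,1,1,1,1,1,1,1,1,1]
}}

```text
clock: 50.5
position: [0.4615, 0.2271, 0.1475]
ee_rot: [0.003, 1.0, -0.0, 0.0]
ft_force: [-0.1, 0.0, 0.8]
grip_width: 1.003
grasp_force: 0.0
```

Run:
```python
from h import *
c=snap('top','t8.png'); s=snap('side','s8.png')
out=np.zeros((600,800,3),np.uint8)
out[:330,:]=cv2.resize(c['color'][170:236,290:450],(800,330),interpolation=2)
out[330:600,:400]=cv2.resize(s['color'][155:222,270:370],(400,270),interpolation=2)
cv2.imwrite('pics/crop11.png',out[:,:,::-1])
```

```text
(no output)
```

View pics/crop11.png

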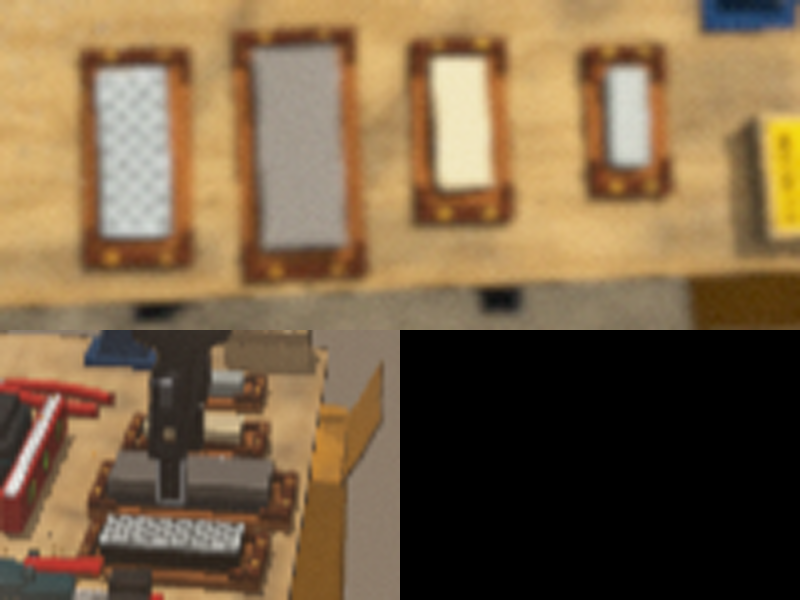

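All four stones lie flat in their own holders with the rails visible around them (stone centres about (133,152), (302,147), (461,122) and (627,115)). The arm is clear, so I'm handing in.

```bash
python3 -c "
from workcell import manip
print(manip.hand_in())"
```

```text
the job is handed in; nothing more can be done
None
```

All four sharpening stones were lowered gently into their own holders and look flat and centred in the final pictures; the arm kept clear of the chisel and screw box, and the job was handed in at about 51 s on the robot's clock, with no verdict returned.

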